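# Set out the honing board: stones fine side up, gouges drawn and laid out

### The arm

A 6-joint arm with a two-finger parallel gripper is mounted at the origin on the work surface. World frame = base frame: x ahead of the robot, y to its left, z up, the work surface at z = 0. Lengths are in m, angles in rad, forces in N, time in s.
With the tool pointing down it reaches from about 0.35 to 0.725 m from the base axis. Payload 4.3 kg.
Tool frame: the origin (TCP) lies midway between the tips of the shut fingers; the grasp point (between the pads) lies 19 mm behind it; z points along the fingers, x is the direction in which the jaws open and shut, and the axes are right-handed (so a half turn about z gives the same grasp; the last joint's range is limited). The gripper opens to 85 mm and grips with 20 to 120 N. Pads are 22 mm wide; open, the fingers measure 114 mm over their backs; the gripper's body (76 mm by 85 mm) begins 54 mm behind the grasp point. The pads swing forward as they close: fully open they stand 13 mm farther back than shut.
Start: joints at [-1.424, 0.377, 0.081, 1.274, 0, 1.46], TCP at [0.146, -0.556, 0.231] pointing down, gripper open.
Joint ranges: [-2.72, 2.72], [-0.84, 1.66], [-1.02, 1.22], [-1.77, 2.12], [-1.37, 1.28], [-3.14, 3.14]. Speed limits (rad/s): [2.57, 2.57, 3.14, 3.14, 3.14, 3.14].

### API

Orientations are given as a rotation vector (axis times angle).
In Python, from rig import * gives the robot as it stands. The module is installed in compiled form; this text tells all that it offers.
- The arm moves only by the shell command python3 -m handwheel 'ROWS' [FORCE]. ROWS is JSON, one flat list of numbers, 7 for each row, row after row: the finger opening in mm, from 0 to 85.4, then the shift along the world's x, y, z in mm, then the turn, a rotation vector about the world's x, y, z in rad. In form: [hand, tx, ty, tz, rx, ry, rz, hand, tx, ty, tz, rx, ry, rz, ...]. A call has exactly 10 rows; each row is the pose to reach, as a shift and turn from the pose commanded when the call began; what a row does not reach only later rows make up. A row lasts 1/8 s, in which the tool goes at most 62.5 mm and 10.7 degrees, less where a joint would pass 70% of its speed; a pose out of reach is approached as far as the arm can. A call with a gripper value outside its range is refused whole. The fingers move at their own pace and stop on an object; FORCE is the grip in N (left out, the last holds). Time passes only in rows, so rows that repeat a pose let the fingers close, or fill a call up. It gives the time, the measured TCP pose, the force and the opening at its end, in the units of the state.
- get_state(): the state, without advancing time (a new reading comes with each control period).
- camera(name): name is "side" or "top" or "wrist"; returns the picture (400x640x3 uint8, blue, green, red); there is no depth.
- camera_params(name): a dict with "fx", "fy", "cx", "cy" (pixels), "extrinsics" (4x4, takes a point from world to camera coordinates). Camera axes: x right, y down, z forward; pixel columns grow to the right and rows downward; lengths in m; the calibration is good to about 2 mm. The wrist camera is an equidistant fisheye: a pixel r from the principal point sees the ray r / f radians off the axis. A picture is of the moment at which its call begins: read the wrist's pose just before it. camera_params takes no time and is no camera call; for the wrist camera it gives the pose at the moment of the call.
- finish_job(): hands the job in, once; it reports no verdict.
Trained networks look in the newest picture that a camera, given by its name, has taken for a name from the list of things; names that differ only in an ending like _2 or _b are one class to them, and where a whole thing is asked for, a point or a joint stands for the part that bears it (a point fixed in the world has none). Each returns a list of dicts, best first, with "confidence" (0 to 1); they miss things now and then, are a little off and sometimes report something else, mostly with a low value. They report only what shows in the picture. A call takes as long as a camera call. They do not tell look-alikes from the thing itself.
- silhouettes(name, camera): "mask" (400x640 bool, what is visible of it) and "bbox" ([left, top, right, bottom] in pixels, round what is visible of it).
The state is a dict: "time": time; "joints": joint angles; "qvel": joint speeds; "joint_efforts": joint torques, N m; "tool_pos": TCP position; "eef_rot": TCP orientation; "wrist_force": force on the tool from outside, world axes, zero at the start; "torque": the same for the moment, N m; "gripper_width": finger opening in m.
Only numpy, scipy, OpenCV 4.12 (cv2) and the standard library are available. Lean on these libraries where they do the work, as an engineer would, in place of code of your own. Each camera call takes 0.05 s, during which the arm holds its last target. There are 200 camera calls.

### The job

Get the sharpening corner ready for honing: lay every loose sharpening stone on the honing board, one to a rubber bed, flat between the two rails with its fine orange side up, turning over any that lie grey side up. Draw each gouge up out of the gouge block and lay it flat and lengthwise in the green-floored tool tray, side by side if there are two. Leave everything else on the bench where it is.

Things in the scene. Friction and masses are not known exactly. Their poses are not given: they have to be found in the camera images.
- stone1_mid (a point): combination sharpening stone, a bar 96 long, 50 wide, 34 mm thick, 0.22-0.3 kg: one broad face is the fine side, orange with a white dot near one end, the other the coarse side, dark grey. At the start it lies flat on the bench, either way up. Point: the bar's centre; y along its length, x across its width, z out of the orange face (so z is up when it lies fine side up)
- stone2_mid (a point): combination sharpening stone, a bar 96 long, 50 wide, 34 mm thick, 0.22-0.3 kg: one broad face is the fine side, orange with a white dot near one end, the other the coarse side, dark grey. At the start it lies flat on the bench, either way up. Point: the bar's centre; y along its length, x across its width, z out of the orange face (so z is up when it lies fine side up)
- stone3_mid (a point): combination sharpening stone, a bar 96 long, 50 wide, 34 mm thick, 0.22-0.3 kg: one broad face is the fine side, orange with a white dot near one end, the other the coarse side, dark grey. At the start it lies flat on the bench, either way up. Point: the bar's centre; y along its length, x across its width, z out of the orange face (so z is up when it lies fine side up)
- gouge1_mid (a point): carving gouge, 170 mm, 0.09 kg: octagonal handle of pale wood, 75 long, 26 mm across flats, and a steel blade 95 long, 11 by 4 mm. At the start it hangs upright in the gouge block, blade down in a hole, the handle's shoulder on the block's top. Point: on its axis, 10 mm from the shoulder on the blade's side, half-way along; z to the handle's end (85 mm off); a flat faces x, y and every 45 degrees
- gouge2_mid (a point): carving gouge, 170 mm, 0.09 kg: octagonal handle of reddish wood, 75 long, 26 mm across flats, and a steel blade 95 long, 11 by 4 mm. At the start it hangs upright in the gouge block, blade down in a hole, the handle's shoulder on the block's top. Point: on its axis, 10 mm from the shoulder on the blade's side, half-way along; z to the handle's end (85 mm off); a flat faces x, y and every 45 degrees
- bed0 (a point): middle of the top of one of three black rubber beds on the honing board, 28 mm above the bench; y along the bed, as a stone lies on it, z up. 44 mm wide, 12 mm above the plywood base (330 by 170 mm), beds 95 mm apart along x. Two dark rails, 10 mm above bed level, cross the beds' ends 104 mm apart; cleats of that height at a bed's corners, 12 mm long, leave 60 mm across: a stone lies between these
- bed1 (a point): middle of the top of one of three black rubber beds on the honing board, 28 mm above the bench; y along the bed, as a stone lies on it, z up. 44 mm wide, 12 mm above the plywood base (330 by 170 mm), beds 95 mm apart along x. Two dark rails, 10 mm above bed level, cross the beds' ends 104 mm apart; cleats of that height at a bed's corners, 12 mm long, leave 60 mm across: a stone lies between these
- bed2 (a point): middle of the top of one of three black rubber beds on the honing board, 28 mm above the bench; y along the bed, as a stone lies on it, z up. 44 mm wide, 12 mm above the plywood base (330 by 170 mm), beds 95 mm apart along x. Two dark rails, 10 mm above bed level, cross the beds' ends 104 mm apart; cleats of that height at a bed's corners, 12 mm long, leave 60 mm across: a stone lies between these
- block: the gouge block, a fixed wooden block 70 mm (x) by 150 mm (y) and 105 mm high with two square holes of 17 mm, 36 mm either side of its middle along y, about 100 mm deep; the point is the centre of its underside, z up
- tray_floor (a point): the tool tray, a fixed low open wooden tray with a green felt floor, 161 by 211 mm inside, its rim 15 mm above its floor; the point is the middle of the floor, 7 mm above the bench; y runs along its length, x across, z up
- mallet: a carver's mallet standing on its round dark head, 90 mm wide and 230 mm high with its handle up; it belongs where it is, the point is at its underside
- square: a try square with a wooden stock and steel blade, lying flat, the blade 160 mm long along x from the stock; it belongs where it is, the point is at its underside
- rasp: a rasp 300 mm long with a wooden handle, lying flat, its blade along x from the handle's end; it belongs where it is, the point is on its handle's end
- wax: a green honing-wax bar in a paper band, 70 by 32 by 22 mm; it belongs where it is, the point is at its underside
- strop: a leather-faced wooden strop, 180 mm long and 45 mm wide, 14 mm thick, lying flat; it belongs where it is, the point is at its underside
- oilcan: a copper oil can, 60 mm wide and 130 mm high to its spout; it belongs where it is, the point is at its underside
Things that resemble listed ones, but are neither listed nor needed, are in the scene too. What is shaped like the part that bears stone3_mid but yellow is not meant.

How it is judged:
At the end, for the whole second after the job is handed in: every stone is on its own bed, orange face up (0.08 rad), centre within 12 mm of the bed's, length within 0.15 rad of the bed's; every gouge lies flat on the tray's floor, within 0.4 rad of the tray's length, its middle within 67 mm across and 35 mm along of the tray's middle; all at rest (angle between each of stone1_mid, stone2_mid, stone3_mid's own z axis and vertical below 0.08 rad and ((horizontal distance between stone1_mid and bed0 below 0.012 m and angle between the y axis of stone1_mid and the y axis of bed0, either way round below 0.15 rad and z of stone1_mid in the frame of bed0 between 0.013 and 0.021 m) or (horizontal distance between stone1_mid and bed1 below 0.012 m and angle between the y axis of stone1_mid and the y axis of bed1, either way round below 0.15 rad and z of stone1_mid in the frame of bed1 between 0.013 and 0.021 m) or (horizontal distance between stone1_mid and bed2 below 0.012 m and angle between the y axis of stone1_mid and the y axis of bed2, either way round below 0.15 rad and z of stone1_mid in the frame of bed2 between 0.013 and 0.021 m)) and linear speed of each of stone1, stone2, stone3, gouge1, gouge2 below 0.02 m/s and ((horizontal distance between stone2_mid and bed0 below 0.012 m and angle between the y axis of stone2_mid and the y axis of bed0, either way round below 0.15 rad and z of stone2_mid in the frame of bed0 between 0.013 and 0.021 m) or (horizontal distance between stone2_mid and bed1 below 0.012 m and angle between the y axis of stone2_mid and the y axis of bed1, either way round below 0.15 rad and z of stone2_mid in the frame of bed1 between 0.013 and 0.021 m) or (horizontal distance between stone2_mid and bed2 below 0.012 m and angle between the y axis of stone2_mid and the y axis of bed2, either way round below 0.15 rad and z of stone2_mid in the frame of bed2 between 0.013 and 0.021 m)) and ((horizontal distance between stone3_mid and bed0 below 0.012 m and angle between the y axis of stone3_mid and the y axis of bed0, either way round below 0.15 rad and z of stone3_mid in the frame of bed0 between 0.013 and 0.021 m) or (horizontal distance between stone3_mid and bed1 below 0.012 m and angle between the y axis of stone3_mid and the y axis of bed1, either way round below 0.15 rad and z of stone3_mid in the frame of bed1 between 0.013 and 0.021 m) or (horizontal distance between stone3_mid and bed2 below 0.012 m and angle between the y axis of stone3_mid and the y axis of bed2, either way round below 0.15 rad and z of stone3_mid in the frame of bed2 between 0.013 and 0.021 m)) and angle between gouge1_mid's own z axis and vertical between 1.47 and 1.67 rad and x of gouge1_mid in the frame of tray_floor between -0.067 and 0.067 m and y of gouge1_mid in the frame of tray_floor between -0.035 and 0.035 m and z of gouge1_mid in the frame of tray_floor between 0.006 and 0.022 m and angle between the z axis of each of gouge1_mid, gouge2_mid and the y axis of tray_floor, either way round below 0.4 rad and angle between gouge2_mid's own z axis and vertical between 1.47 and 1.67 rad and x of gouge2_mid in the frame of tray_floor between -0.067 and 0.067 m and y of gouge2_mid in the frame of tray_floor between -0.035 and 0.035 m and z of gouge2_mid in the frame of tray_floor between 0.006 and 0.022 m); the robot touches nothing.
It fails at once if another thing on the bench is moved more than 40 mm (distance of any of mallet, square, rasp, wax, strop, oilcan from where it was at the start of the episode above 0.04 m).
Of stone1, stone2, stone3 only 2 to 3 are there at a start; the rules pass over those that are not, and their reading is None.
Of gouge1, gouge2 only 1 to 2 are there at a start; the rules pass over those that are not, and their reading is None.
At some moment in a run one of stone1, stone2, stone3 may be knocked a few centimetres aside while the robot is not near it.
Once in a run the grip may slacken for a moment while it holds something.
It also fails if it takes over 210 s, if anything falls off the work surface, if the arm or the gripper's body presses on something with over 40 N, if the wrist force passes 120 N, or if a joint passes its speed limit or range.

## Working session

There is one attempt and no reset: what is moved stays moved. The work goes in short steps, Python scripts to look and compute and a shell command to move; the robot and the scene stay as the last step left them, time stands still between calls to the robot, and variables do not carry over. Pictures are saved under pics/ and viewed, about 12 in all and at most 16, crops included, and the job is handed in when it is done.

```bash
mkdir -p pics; ls; python3 - <<'E'
from rig import *
import cv2,numpy as np
np.set_printoptions(precision=4,suppress=True)
for n in("top","side"):
    cv2.imwrite(f"pics/{n}0.png",camera(n))
    p=camera_params(n);print(n,p["fx"],p["fy"],p["cx"],p["cy"]);print(np.array(p["extrinsics"]))
s=get_state();print(s)
E
```

```text
pics
top 490.79466068732785 490.79466068732785 320.03067623618864 199.72531307401653
[[ 0.0013 -1.     -0.0036 -0.0011]
 [-0.9964 -0.001  -0.0845  0.5615]
 [ 0.0845  0.0037 -0.9964  1.3107]
 [ 0.      0.      0.      1.    ]]
side 431.38098164499297 431.38098164499297 321.86987638086254 203.06758496170337
[[-0.9383 -0.3458  0.0093  0.4922]
 [-0.2209  0.5782 -0.7854  0.189 ]
 [ 0.2662 -0.739  -0.6189  1.0891]
 [ 0.      0.      0.      1.    ]]
{'time': 0.1, 'joints': array([-1.4243,  0.378 ,  0.0798,  1.2744,  0.    ,  1.4605]), 'qvel': array([ 0.0007, -0.0024,  0.0035, -0.    ,  0.0018, -0.0001]), 'joint_efforts': array([  0.0011, -46.4694,  27.0582,   0.012 ,  -0.0002,  -0.    ]), 'tool_pos': array([ 0.146 , -0.5556,  0.2305]), 'eef_rot': array([-2.4866,  1.9179,  0.002 ]), 'wrist_force': array([-0.5847, -0.4457,  0.3434]), 'torque': array([ 0.0431, -0.0194, -0.0104]), 'gripper_width': 0.08559057575913785}
```

View pics/top0.png

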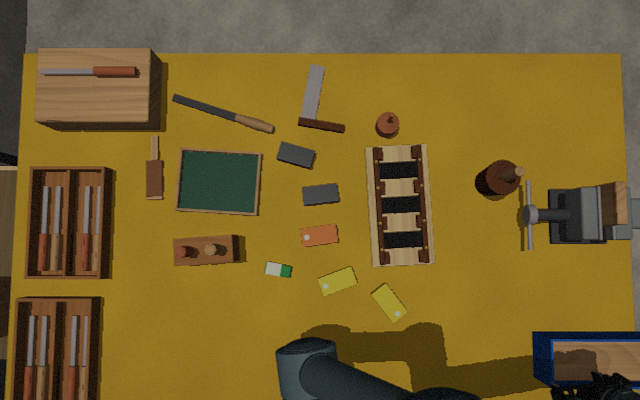

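View pics/side0.png

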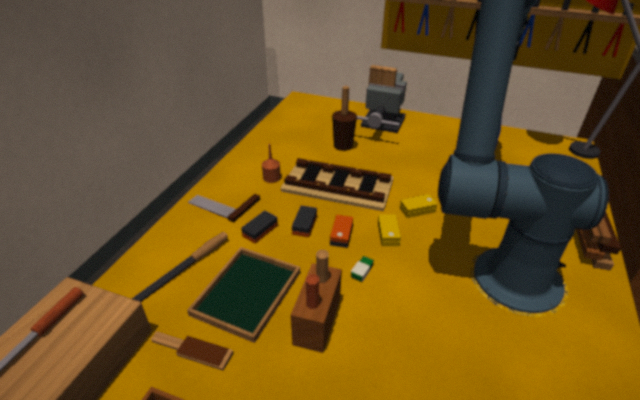

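Top view: stones are dark at (295,154), dark at (320,194) and orange at (319,235). The two yellow bars at (337,281) and (388,301) are look-alikes to leave. The red gouge (186,252) and the pale gouge (210,249) stand in the block. The tray is at (220,182) and the beds are at (402,170/204/239). The gouges in the racks and on the box at the left aren't in the block, so they aren't meant.

```bash
cat > h.py <<'E'
from rig import *
import cv2,numpy as np
from scipy.spatial.transform import Rotation as R
np.set_printoptions(precision=4,suppress=True)
def ray(n,uv,p=None):
    p=p or camera_params(n);E=np.array(p["extrinsics"])
    d=np.array([(uv[0]-p["cx"])/p["fx"],(uv[1]-p["cy"])/p["fy"],1.])
    if n=="wrist":
        r=np.hypot(d[0],d[1]);k=np.sin(r)/r if r>1e-9 else 1;d=np.array([d[0]*k,d[1]*k,np.cos(r)])
    d=E[:3,:3].T@d;return -E[:3,:3].T@E[:3,3],d/np.linalg.norm(d)
def onz(n,uv,z,p=None):
    o,d=ray(n,uv,p);return o+d*(z-o[2])/d[2]
def tri(a,b):
    (o1,d1),(o2,d2)=a,b
    t=np.linalg.lstsq(np.c_[d1,-d2],o2-o1,rcond=None)[0]
    p,q=o1+d1*t[0],o2+d2*t[1];return (p+q)/2,np.linalg.norm(p-q)*1e3
def rect(n,mask,z,p=None):
    c=max(cv2.findContours(mask.astype(np.uint8),0,1)[0],key=cv2.contourArea)[:,0]
    w=np.array([onz(n,x,z,p)[:2] for x in c])*1e3
    (c,s,a)=cv2.minAreaRect(w.astype(np.float32))
    if s[0]<s[1]:s=s[::-1];a+=90
    return np.r_[c,s,(a+90)%180-90]   # mm, long-axis deg from x
E
python3 - <<'E'
from h import *
names="stone1_mid gouge1_mid gouge2_mid bed0 block tray_floor mallet square rasp wax strop oilcan".split()
for c in("top","side"):
    camera(c)
    for n in names:
        for d in silhouettes(n,c)[:6]:
            if d["confidence"]<.3: continue
            m=d["mask"];ys,xs=np.nonzero(m)
            if len(xs)==0: continue
            print(c,n,round(d["confidence"],2),"c",xs.mean().round(1),ys.mean().round(1),"bb",np.round(d["bbox"]),len(xs),
              rect(c,m,{'stone1_mid':.034,'tray_floor':.022,'block':.105}.get(n,.03)).round(1) if c=="top" else "")
E
```

```text
top stone1_mid 0.91 c 320.3 193.9 bb [302. 184. 339. 203.] 688 [576.4  -1.3  96.9  54.4 -80.5]
top gouge1_mid 0.72 c 213.2 248.9 bb [205. 247. 222. 253.] 134 [429.3 285.5  40.5  24.1 -89.9]
top gouge1_mid 0.47 c 399.7 205.2 bb [367. 147. 434. 266.] 7418 [ 549.  -215.6  325.8  169.1    3.2]
top gouge2_mid 0.55 c 184.4 251.2 bb [175. 247. 194. 258.] 168 [422.2 364.6  48.4  26.7 -88.7]
top bed0 0.91 c 399.5 205.1 bb [365. 144. 435. 270.] 7531 [ 550.3 -215.1  328.6  169.3    3.3]
top block 0.56 c 208.8 249.4 bb [172. 236. 242. 264.] 1526 [428.  286.  169.5  73.7 -86.1]
top tray_floor 0.83 c 218.2 180.7 bb [176. 145. 262. 213.] 5196 [613.9 278.  227.2 177.   85.8]
top mallet 0.92 c 499.5 178.1 bb [474. 160. 528. 195.] 1352 [ 622.2 -488.8  137.    95.7  -89.9]
top square 0.72 c 315.3 102.2 bb [298.  64. 342. 132.] 1206 [842.4 -18.2 177.7 128.  -11.5]
top rasp 0.98 c 224.1 113.0 bb [172.  96. 272. 134.] 996 [800.8 266.9 294.5  29.8  72.3]
top wax 0.55 c 278.7 269.2 bb [266. 264. 292. 276.] 283 [374.3 110.5  66.9  31.4  80.7]
top strop 0.96 c 154.7 173.3 bb [146. 136. 163. 200.] 850 [649.1 4
[... 644 characters left out ...]
bb [150. 334. 231. 371.] 1507 
side block 0.61 c 315.9 313.0 bb [292. 265. 341. 352.] 2618 
side tray_floor 0.71 c 244.3 294.3 bb [187. 250. 301. 344.] 6076 
side mallet 0.73 c 343.7 124.2 bb [332.  85. 355. 152.] 1112 
side square 0.85 c 225.1 206.8 bb [189. 193. 257. 222.] 813 
side square 0.7 c 270.3 170.2 bb [261. 154. 279. 180.] 395 
side rasp 0.93 c 182.3 265.9 bb [133. 233. 224. 302.] 951 
side wax 0.76 c 361.3 268.7 bb [351. 258. 372. 279.] 360 
side strop 0.97 c 195.8 350.1 bb [151. 334. 230. 373.] 1507 
side strop 0.31 c 343.6 124.0 bb [330.  84. 354. 152.] 1105 
side oilcan 0.71 c 270.4 169.2 bb [261. 143. 279. 181.] 455 
side oilcan 0.36 c 311.5 290.8 bb [306. 276. 318. 310.] 353
```

```bash
python3 - <<'E'
import cv2
i=cv2.imread("pics/top0.png");cv2.imwrite("pics/crop1.png",cv2.resize(i[130:320,160:450],None,fx=2.75,fy=2.75,interpolation=cv2.INTER_CUBIC))
E
```

```text
(no output)
```

View pics/crop1.png

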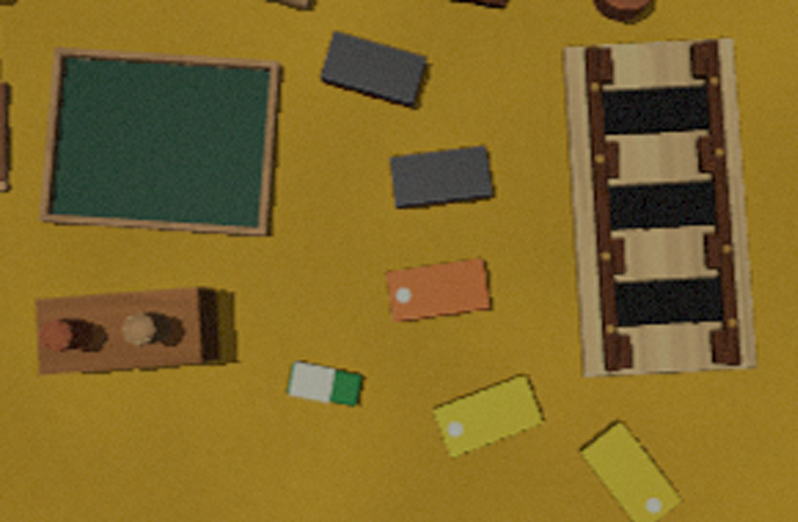

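The enlarged crop confirms the dark bars at crop (375,68) and (441,177) and the orange one with its white dot at (438,290). The two yellow bars are decoys. Next I measure the poses by colour from both views.

```bash
cat > m.py <<'E'
from h import *
def comps(img,lo,hi,roi,amin):
    h=cv2.cvtColor(img,cv2.COLOR_BGR2HSV);m=cv2.inRange(h,lo,hi);z=np.zeros_like(m);l,t,r,b=roi;z[t:b,l:r]=m[t:b,l:r]
    z=cv2.morphologyEx(z,cv2.MORPH_CLOSE,np.ones((3,3)))
    n,L,S,C=cv2.connectedComponentsWithStats(z)
    return [(L==i,C[i]) for i in range(1,n) if S[i,4]>amin]
E
python3 - <<'E'
from m import *
t=camera("top");s=camera("side")
h=lambda im,x,y:cv2.cvtColor(im,cv2.COLOR_BGR2HSV)[y,x]
print([h(t,*q) for q in((295,154),(320,194),(325,235),(300,260),(402,170),(220,182))],[h(s,*q) for q in((260,221),(305,214),(341,225),(258,231))])
for nm,lo,hi,roi,z in(("dark",(0,0,0),(180,90,110),(270,135,345,212),.034),("orange",(0,130,90),(14,255,255),(290,215,345,255),.034),("bed",(0,0,0),(180,255,45),(378,150,430,260),.028),("green",(50,50,20),(100,255,140),(170,140,270,220),.007),
 ("pale",(8,40,90),(25,150,255),(203,238,220,258),.18),("red",(0,120,60),(12,255,255),(174,240,198,260),.18)):
    for m,c in comps(t,lo,hi,roi,60): print(nm,c.round(1),m.sum(),rect("top",m,z).round(1),onz("top",c,z)*1e3)
for nm,lo,hi,roi in(("dark",(0,0,0),(180,100,90),(240,200,320,245)),("orange",(0,150,90),(12,255,255),(325,210,358,250))):
    for m,c in comps(s,lo,hi,roi,60):print("side",nm,c.round(1),m.sum(),onz("side",c,.03)*1e3)
print("gouges tri pale/red handles",tri(ray("top",(213.2,248.9)),ray("side",(321.9,265.9))),tri(ray("top",(184.4,251.2)),ray("side",(311.8,291.5))))
E
```

```text
[array([23, 15, 68], dtype=uint8), array([18, 17, 76], dtype=uint8), array([ 13, 174, 160], dtype=uint8), array([ 22, 192, 149], dtype=uint8), array([15, 51, 30], dtype=uint8), array([ 69, 100,  66], dtype=uint8)] [array([120,   6,  46], dtype=uint8), array([150,   7,  36], dtype=uint8), array([ 10, 234, 182], dtype=uint8), array([143,  28,  36], dtype=uint8)]
dark [295.4 154.6] 638 [683.8  66.9  95.   50.6  73.6] [683.9001  66.7357  34.    ]
dark [320.  193.8] 655 [576.7  -0.4  95.1  50.4 -83.1] [576.6009  -0.4319  34.    ]
orange [319.5 235.2] 627 [465.2   2.3  94.7  49.5 -82.3] [465.272   0.902  34.   ]
bed [398.5 169.6] 613 [ 647.6 -214.1  106.1   53.8  -84.2] [ 643.776  -214.0744   28.    ]
bed [401.1 204.1] 622 [ 563.5 -218.2  105.3   76.1  -89.9] [ 549.6121 -219.845    28.    ]
bed [403.2 239.3] 606 [ 459.3 -223.5  104.2   51.5  -86.5] [ 454.6914 -224.3769   28.    ]
green [218.2 181.4] 4202 [614.3 281.2 205.  158.2  86.4] [613.56   281.1226   7.    ]
pale [209.6 249.4] 140 [428.6 261.3  35.8  29.8  -7. ] [429.361  261.8613 180.    ]
red [183.2 251.3] 161 [424.3 319.1  54.9  26.  -89.9] [424.7878 324.613  180.    ]
side dark [304.2 218.9] 397 [574.087   10.4249  30.    ]
side dark [259.  224.4] 452 [682.2984  76.8591  30.    ]
side orange [341.6 228.3] 409 [463.0268  10.9351  30.    ]
gouges tri pale/red handles (array([0.4297, 0.2617, 0.1413]), np.float64(0.41627198312176317)) (array([0.4245, 0.3331, 0.1394]), np.float64(0.6889524852200691))
```

```bash
cat > plan.py <<'E'
# plan.py X Y Z PSI TILT [mm,deg] : delta of the TCP to a grasp-line pose; with D [N PSI2 TILT2]: point D mm behind TCP is put at XYZ / arc of N rows
import sys;from h import *
def pose(p,psi,a,d): 
    q=R.from_euler('z',psi,degrees=True)*R.from_euler('x',180+a,degrees=True);return np.array(p)+d*q.apply([0,0,1]),q
def show(s=None):
    s=s or get_state();q=R.from_rotvec(s["eef_rot"]);z=q.apply([0,0,1]);x=q.apply([1,0,0])
    print("t",s["time"],"tcp",(s["tool_pos"]*1e3).round(1),"z",z.round(3),"x",x.round(3),"psi",np.degrees(np.arctan2(x[1],x[0])).round(1),"w",round(s["gripper_width"]*1e3,1),"F",s["wrist_force"].round(1),"j",s["joints"].round(2))
    return s
def delta(p,psi,a,d=0,s=None,n=1):
    s=s or get_state();P,q=pose(p,psi,a,d);q0=R.from_rotvec(s["eef_rot"]);return (P-s["tool_pos"]*1e3).round(1),(q*q0.inv()).as_rotvec().round(3)
if __name__=="__main__":
    s=show();a=[float(v) for v in sys.argv[1:]]
    if a: print(*delta(a[:3],a[3],a[4],a[5] if len(a)>5 else 0,s))
E
python3 -m handwheel '[85,319,558,-110,0,0,1.449, 85,319,558,-110,0,0,1.449, 85,319,558,-110,0,0,1.449, 85,319,558,-110,0,0,1.449, 85,319,558,-110,0,0,1.449, 85,319,558,-110,0,0,1.449, 85,319,558,-110,0,0,1.449, 85,319,558,-110,0,0,1.449, 85,319,558,-110,0,0,1.449, 85,319,558,-110,0,0,1.449]' 60
python3 plan.py 465 2 5 7.7 0
python3 - <<'E'
from h import *
p=camera_params("wrist");cv2.imwrite("pics/w1.png",camera("wrist"));print(p)
E
```

```text
time: 2.75
tool_pos: [0.4529, -0.0195, 0.126]
eef_rot: [3.134, 0.212, 0.002]
wrist_force: [1.1, -1.2, 0.1]
gripper_width: 0.0848
t 2.75 tcp [452.9 -19.5 126. ] z [ 0.002 -0.001 -1.   ] x [0.991 0.135 0.001] psi 7.7 w 84.8 F [ 1.1 -1.2  0.1] j [-0.18  0.2  -0.45  0.92 -0.    1.25]
[  12.1   21.5 -121. ] [ 0.001  0.002 -0.001]
{'fx': 309.70691628693146, 'fy': 309.70691628693146, 'cx': 315.5816216142308, 'cy': 196.2356494939839, 'extrinsics': array([[ 0.9908,  0.1355,  0.0011, -0.4461],
       [ 0.13  , -0.9531,  0.2732, -0.084 ],
       [ 0.0381, -0.2706, -0.9619,  0.255 ],
       [ 0.    ,  0.    ,  0.    ,  1.    ]])}
```

View pics/w1.png

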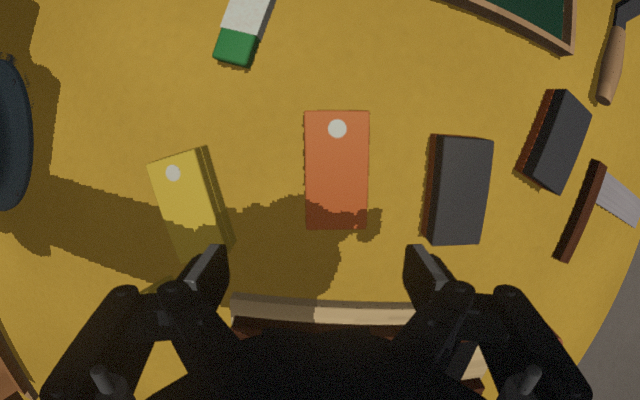

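The wrist view shows the orange stone at (337,169), aligned between the open fingers. The yellow one is clear on the left and both dark ones are on the right. I descend and grip.

```bash
python3 - <<'E'
from h import *
p=camera_params("wrist")
print("tri orange",tri(ray("wrist",(337,169.5),p),ray("top",(319.5,235.2))))
print([onz("wrist",q,.034,p)[:2].round(3) for q in((304,110),(369,110),(369,230),(305,230))])
E
python3 -m handwheel '[85,12,21,-60,0,0,0, 85,12,21,-80,0,0,0, 85,12,21,-100,0,0,0, 85,12,21,-120,0,0,0, 85,12,21,-120,0,0,0, 30,12,21,-120,0,0,0, 30,12,21,-120,0,0,0, 30,12,21,-120,0,0,0, 30,12,21,-120,0,0,0, 30,12,21,-120,0,0,0]' 60
python3 -m handwheel '[30,0,0,0,0,0,0, 30,0,0,0,0,0,0, 30,0,0,30,0,0,0, 30,0,0,60,0,0,0, 30,0,0,90,0,0,0, 30,0,0,90,0,0,0, 30,0,0,90,0,0,0, 30,0,0,90,0,0,0, 30,0,0,90,0,0,0, 30,0,0,90,0,0,0]'
python3 plan.py 455 -224 90 3.2 0
```

```text
tri orange (array([ 0.4698,  0.003 , -0.0195]), np.float64(8.782892528144087))
[array([0.437, 0.056]), array([0.485, 0.063]), array([ 0.503, -0.031]), array([ 0.451, -0.039])]
time: 4.05
tool_pos: [0.4657, -0.0006, 0.0074]
eef_rot: [3.134, 0.212, 0.006]
wrist_force: [0.7, 0.4, 5.5]
gripper_width: 0.0492
time: 5.3
tool_pos: [0.4633, -0.0003, 0.0953]
eef_rot: [-3.134, -0.212, 0.002]
wrist_force: [0.6, 0.6, -2.8]
gripper_width: 0.0488
t 5.3 tcp [463.3  -0.3  95.3] z [-0.001  0.    -1.   ] x [ 0.991  0.135 -0.001] psi 7.7 w 48.8 F [ 0.6  0.6 -2.8] j [-0.14  0.25 -0.47  0.85  0.    1.3 ]
[  -8.3 -223.7   -5.3] [-0.    -0.001 -0.079]
```

```bash

python3 -m handwheel '[30,-8,-60,0,0,0,-0.079, 30,-8,-120,0,0,0,-0.079, 30,-8,-170,0,0,0,-0.079, 30,-8,-205,0,0,0,-0.079, 30,-8,-224,0,0,0,-0.079, 30,-8,-224,0,0,0,-0.079, 30,-8,-224,0,0,0,-0.079, 30,-8,-224,0,0,0,-0.079, 30,-8,-224,0,0,0,-0.079, 30,-8,-224,0,0,0,-0.079]'
python3 plan.py 455 -224 90 3.2 0
python3 - <<'E'
from h import *
p=camera_params("wrist");i=camera("wrist");cv2.imwrite("pics/w2.png",i);np.save("w2.npy",p,allow_pickle=True)
cv2.imwrite("pics/t2.png",camera("top"))
E
```

```text
time: 6.55
tool_pos: [0.4559, -0.2239, 0.096]
eef_rot: [3.14, 0.089, 0.0]
wrist_force: [0.2, -0.7, -2.9]
gripper_width: 0.0493
t 6.55 tcp [ 455.9 -223.9   96. ] z [ 0. -0. -1.] x [0.998 0.057 0.   ] psi 3.3 w 49.3 F [ 0.2 -0.7 -2.9] j [-0.58  0.33 -0.36  0.89  0.    0.93]
[-0.9 -0.1 -6. ] [ 0.     0.    -0.001]
```

View pics/w2.png

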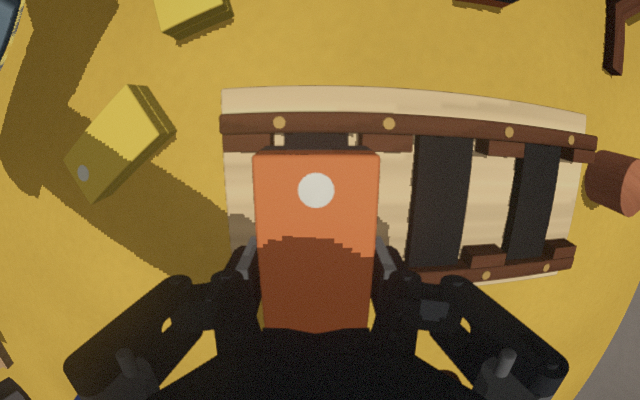

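Wrist view: the held stone's +y end is at (317,152), the near rail's inner edge at about v=133 and the bed-1 patch spans (414-472,137) to (405-460,268). I compute the offsets.

```bash
python3 - <<'E'
from h import *
p=np.load("w2.npy",allow_pickle=True).item()
f=lambda q,z:(onz("wrist",q,z,p)[:2]*1e3).round(1)
print("stone end corners",f((256,153),.1225),f((379,153),.1225))
print("near rail inner top edge",f((300,133),.038),f((360,134),.038),f((440,137),.038))
print("near rail outer",f((240,115),.038),f((350,114),.038))
print("bed1 corners z28",[f(q,.028) for q in((414,138),(472,141),(405,268),(460,267))])
print("bed0 corners z28",[f(q,.028) for q in((523,147),(560,150),(508,258),(545,255))])
print("cleat gap at bed2 top",f((274,140),.038),f((362,141),.038))
E
```

```text
stone end corners [ 429.9 -171.6] [ 476.8 -168.9]
near rail inner top edge [ 442.5 -169.6] [ 481.4 -167.7] [ 537.3 -164.5]
near rail outer [ 402.5 -159.1] [ 473.9 -155.2]
bed1 corners z28 [array([ 521.6, -167.8]), array([ 568.5, -165. ]), array([ 529.6, -269.4]), array([ 579.5, -268.8])]
bed0 corners z28 [array([ 618.8, -163.6]), array([ 663.8, -160.5]), array([ 628.7, -261.2]), array([ 676.3, -259.6])]
cleat gap at bed2 top [ 425.7 -174.9] [ 483.  -172.2]
```

```bash
python3 - <<'E'
from h import *
p=np.load("w2.npy",allow_pickle=True).item()
f=lambda q,z:(onz("wrist",q,z,p)[:2]*1e3).round(1)
print(ray("wrist",(316,196),p)[0])
for z in(.1225,.118,.115):
    a,b=f((255.,153),z),f((379.5,153),z);print(z,a,b,np.linalg.norm(a-b),"ctr",(a+b)/2-48*np.array([-.057,.998]))
t=cv2.imread("pics/t2.png")
cv2.imwrite("pics/t2c.png",cv2.resize(t[130:290,340:460],None,fx=4,fy=4,interpolation=cv2.INTER_CUBIC))
E
```

```text
[ 0.4517 -0.1546  0.2388]
0.1225 [ 429.5 -171.6] [ 477.  -168.9] 47.57667495737801 ctr [ 455.986 -218.154]
0.118 [ 428.6 -172.3] [ 478.  -169.4] 49.48504824691997 ctr [ 456.036 -218.754]
0.115 [ 428.  -172.7] [ 478.7 -169.8] 50.7828711279699 ctr [ 456.086 -219.154]
```

```bash
python3 -m handwheel '[30,0,0,-20,0,0,0, 30,0,0,-35,0,0,0, 30,0,0,-43,0,0,0, 30,0,0,-43,0,0,0, 30,0,0,-43,0,0,0, 30,0,0,-43,0,0,0, 30,0,0,-43,0,0,0, 30,0,0,-43,0,0,0, 30,0,0,-43,0,0,0, 30,0,0,-43,0,0,0]'
python3 plan.py 455 -222 40 3.2 0
python3 - <<'E'
from h import *
p=camera_params("wrist");i=camera("wrist");np.save("w3.npy",p,allow_pickle=True)
cv2.imwrite("pics/w3.png",i);cv2.imwrite("pics/w3c.png",cv2.resize(i[60:280,180:480],None,fx=2.6,fy=2.6,interpolation=cv2.INTER_CUBIC))
E
```

```text
time: 7.9
tool_pos: [0.4558, -0.2244, 0.0529]
eef_rot: [3.14, 0.088, 0.0]
wrist_force: [0.1, -0.9, -2.7]
gripper_width: 0.0488
t 7.9 tcp [ 455.8 -224.4   52.9] z [ 0. -0. -1.] x [0.998 0.056 0.   ] psi 3.2 w 48.8 F [ 0.1 -0.9 -2.7] j [-0.58  0.37 -0.42  0.78  0.    0.93]
[ -0.8   2.4 -12.9] [ 0.  0. -0.]
```

View pics/w3c.png

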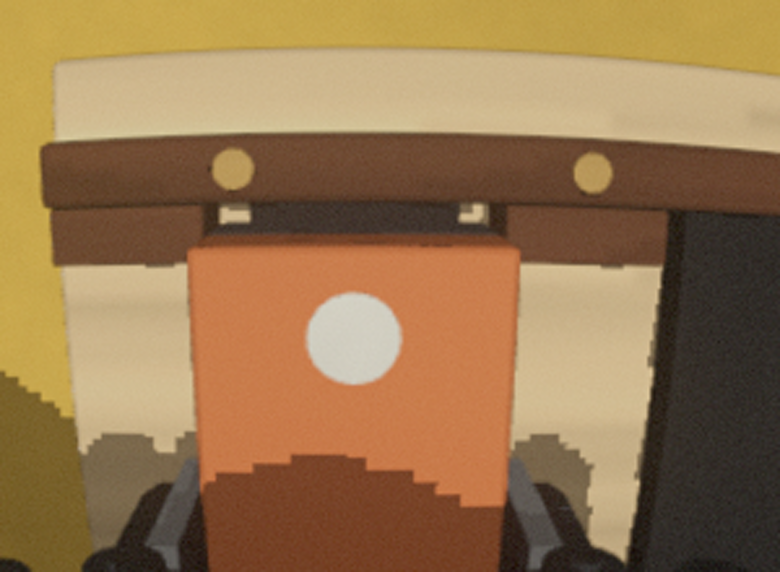

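```bash
python3 - <<'E'
from h import *
p=np.load("w3.npy",allow_pickle=True).item()
g=lambda u,v:(180+u/2.6,60+v/2.6)
f=lambda q,z:(onz("wrist",g(*q),z,p)[:2]*1e3).round(1)
for z in(.080,.076):
    a,b=f((189,245),z),f((519,245),z);print(a,b,np.linalg.norm(a-b))
print("rail",f((206,204),.038),f((506,206),.038), "lower stone edge",f((205,236),.044),f((505,236),.044))
print("board edge",f((55,62),.016),f((350,48),.016))
E
```

```text
[ 428.7 -172.5] [ 477.  -169.8] 48.37540697503228
[ 427.9 -173.1] [ 477.9 -170.3] 50.07833863058957
rail [ 423.5 -170.5] [ 482.8 -167.5] lower stone edge [ 424.6 -176.1] [ 481.9 -172.8]
board edge [ 382.5 -140.2] [ 450.  -136.3]
```

Stone is centred across, and its end is 2.5 mm off the rail (4 would be ideal), so I nudge it 1 mm, lower it and release.

```bash
python3 -m handwheel '[30,0,-1,-6,0,0,0, 30,0,-1,-11,0,0,0, 30,0,-1,-15,0,0,0, 30,0,-1,-16,0,0,0, 30,0,-1,-16,0,0,0, 70,0,-1,-16,0,0,0, 70,0,-1,-16,0,0,0, 70,0,-1,-16,0,0,0, 70,0,-1,-16,0,0,0, 70,0,-1,-16,0,0,0]'
python3 -m handwheel '[70,0,0,30,0,0,0, 70,0,0,60,0,0,0, 70,0,0,90,0,0,0, 70,0,0,120,0,0,0, 70,50,50,120,0,0,0, 70,90,100,120,0,0,0, 70,120,150,120,0,0,0, 70,120,200,120,0,0,0, 70,120,225,120,0,0,0, 70,120,225,120,0,0,0]'
python3 plan.py
python3 - <<'E'
from m import *
t=camera("top");camera("top");t=camera("top");cv2.imwrite("pics/t3.png",t)
for nm,lo,hi,roi,z in(("dark",(0,0,0),(180,90,110),(270,135,345,212),.034),("orange",(0,130,90),(14,255,255),(360,215,445,270),.062)):
    for m,c in comps(t,lo,hi,roi,60): print(nm,c.round(1),m.sum(),rect("top",m,z).round(1))
E
```

```text
time: 9.2
tool_pos: [0.4558, -0.2254, 0.037]
eef_rot: [3.14, 0.088, 0.0]
wrist_force: [0.2, 0.1, 0.2]
gripper_width: 0.0697
time: 10.45
tool_pos: [0.5756, 0.0015, 0.1567]
eef_rot: [-3.14, -0.093, 0.001]
wrist_force: [0.5, -0.2, 0.1]
gripper_width: 0.07
t 10.45 tcp [575.6   1.5 156.7] z [-0.  0. -1.] x [ 0.998  0.059 -0.   ] psi 3.4 w 70.0 F [ 0.5 -0.2  0.1] j [-0.11  0.41 -0.07  1.1   0.    1.4 ]
dark [313.5 172.8] 4768 [634.   25.5 207.8 182.4   0. ]
orange [405.  239.4] 701 [ 453.9 -223.2   99.4   54.9  -89.9]
```

Stone 1 sits on bed 2 at (454,-223). Next is the flip of the dark stone at (577,0). Rotation is about its width, in two quarter turns with the tool leaning +45° then -45°.

```bash
cat > arc.py <<'E'
# arc.py PSI A0 A1 D N : rows (shift mm, turn rad) of a turn about the grip point
import sys;from plan import *
psi,a0,a1,D=map(float,sys.argv[1:5]);n=int(sys.argv[5])
P0,q0=pose([0,0,0],psi,a0,D)
for a in np.linspace(a0,a1,n+1)[1:]:
    P,q=pose([0,0,0],psi,a,D);print((P-P0).round(1),(q*q0.inv()).as_rotvec().round(3))
E
python3 plan.py 576.7 -0.4 20 7 45 -53; python3 arc.py 7 45 -45 17 9
python3 - <<'E'
from plan import *
print(pose([0,0,0],7,45,70)[0],pose([0,0,0],7,-45,70)[0])
E
```

```text
t 10.6 tcp [575.8  -1.2 156.9] z [ 0. -0. -1.] x [0.998 0.055 0.   ] psi 3.2 w 70.0 F [-0.2 -0.1 -0.5] j [-0.11  0.41 -0.07  1.1  -0.    1.4 ]
[  5.5 -36.4 -99.4] [0.783 0.07  0.064]
[ 0.3 -2.3 -1.9] [-0.173 -0.021  0.   ]
[ 0.6 -4.8 -3.4] [-0.346 -0.043  0.   ]
[ 0.9 -7.6 -4.4] [-0.52  -0.064  0.   ]
[  1.3 -10.5  -4.9] [-0.693 -0.085  0.   ]
[  1.6 -13.4  -4.9] [-0.866 -0.106  0.   ]
[  2.  -16.3  -4.4] [-1.039 -0.128  0.   ]
[  2.3 -19.1  -3.4] [-1.213 -0.149  0.   ]
[  2.7 -21.6  -1.9] [-1.386 -0.17   0.   ]
[  2.9 -23.9   0. ] [-1.559 -0.191  0.   ]
[ -6.0322  49.1285 -49.4975] [  6.0322 -49.1285 -49.4975]
```

```bash

python3 -m handwheel '[75,5,-36,-20,0.783,0.07,0.064, 75,5,-36,-20,0.783,0.07,0.064, 75,5,-36,-20,0.783,0.07,0.064, 75,5,-36,-20,0.783,0.07,0.064, 75,5,-36,-20,0.783,0.07,0.064, 75,5,-36,-60,0.783,0.07,0.064, 75,5.5,-36.4,-99.4,0.783,0.07,0.064, 75,5.5,-36.4,-99.4,0.783,0.07,0.064, 75,5.5,-36.4,-99.4,0.783,0.07,0.064, 75,5.5,-36.4,-99.4,0.783,0.07,0.064]' 80
python3 plan.py 576.7 -0.4 20 7 45 17
python3 -m handwheel '[75,-2,16,-16,0,0,0, 75,-4,32,-32,0,0,0, 75,-5,42,-42,0,0,0, 75,-6,49,-49.5,0,0,0, 75,-6,49,-49.5,0,0,0, 30,-6,49,-49.5,0,0,0, 30,-6,49,-49.5,0,0,0, 30,-6,49,-49.5,0,0,0, 30,-6,49,-49.5,0,0,0, 30,-6,49,-49.5,0,0,0]'
python3 -m handwheel '[30,0,0,0,0,0,0, 30,0,0,0,0,0,0, 30,0,0,20,0,0,0, 30,0,0,45,0,0,0, 30,0,0,70,0,0,0, 30,0,0,70,0,0,0, 30,0,0,70,0,0,0, 30,0,0,70,0,0,0, 30,0,0,70,0,0,0, 30,0,0,70,0,0,0]'
python3 plan.py
```

```text
time: 11.85
tool_pos: [0.5825, -0.0372, 0.0597]
eef_rot: [-2.354, -0.147, 0.056]
wrist_force: [-0.3, -0.2, 0.5]
gripper_width: 0.0748
t 11.85 tcp [582.5 -37.2  59.7] z [-0.084  0.701 -0.708] x [0.992 0.123 0.004] psi 7.1 w 74.8 F [-0.3 -0.2  0.5] j [-0.49  0.87  0.2   1.42  0.62  0.78]
[ -7.2  48.7 -51.7] [ 0.001  0.004 -0.001]
time: 13.1
tool_pos: [0.5764, 0.0113, 0.0087]
eef_rot: [-2.353, -0.145, 0.057]
wrist_force: [1.2, -4.3, 6.0]
gripper_width: 0.0489
time: 14.35
tool_pos: [0.575, 0.0123, 0.0775]
eef_rot: [-2.352, -0.145, 0.061]
wrist_force: [-0.3, 0.3, -2.4]
gripper_width: 0.0492
t 14.35 tcp [575.   12.3  77.5] z [-0.087  0.702 -0.706] x [ 0.992  0.123 -0.   ] psi 7.1 w 49.2 F [-0.3  0.3 -2.4] j [-0.43  0.8   0.1   1.36  0.65  0.85]
```

```bash

python3 -m handwheel '[30,0.3,-2.3,-1.9,-0.173,-0.021,0, 30,0.6,-4.8,-3.4,-0.346,-0.043,0, 30,0.9,-7.6,-4.4,-0.52,-0.064,0, 30,1.3,-10.5,-4.9,-0.693,-0.085,0, 30,1.6,-13.4,-4.9,-0.866,-0.106,0, 30,2,-16.3,-4.4,-1.039,-0.128,0, 30,2.3,-19.1,-3.4,-1.213,-0.149,0, 30,2.7,-21.6,-1.9,-1.386,-0.17,0, 30,2.9,-23.9,0,-1.559,-0.191,0, 30,2.9,-23.9,0,-1.559,-0.191,0]'
python3 -m handwheel '[30,0,0,0,0,0,0, 30,0,0,-15,0,0,0, 30,0,0,-28,0,0,0, 30,0,0,-36,0,0,0, 30,0,0,-36,0,0,0, 30,0,0,-36,0,0,0, 30,0,0,-36,0,0,0, 30,0,0,-36,0,0,0, 30,0,0,-36,0,0,0, 30,0,0,-36,0,0,0]'
python3 plan.py
python3 - <<'E'
from h import *
i=camera("side");cv2.imwrite("pics/s4.png",cv2.resize(i[130:310,210:450],None,fx=3,fy=3,interpolation=cv2.INTER_CUBIC))
E
```

```text
time: 15.6
tool_pos: [0.5759, -0.0093, 0.0746]
eef_rot: [2.356, 0.153, 0.051]
wrist_force: [-0.0, 0.1, -2.5]
gripper_width: 0.0489
time: 16.85
tool_pos: [0.5782, -0.0116, 0.0421]
eef_rot: [2.353, 0.145, 0.058]
wrist_force: [-0.4, -0.7, -2.8]
gripper_width: 0.0491
t 16.85 tcp [578.2 -11.6  42.1] z [ 0.085 -0.701 -0.708] x [ 0.993  0.122 -0.001] psi 7.0 w 49.1 F [-0.4 -0.7 -2.8] j [ 0.25  0.66 -0.23  0.8  -0.78  1.75]
```

View pics/s4.png

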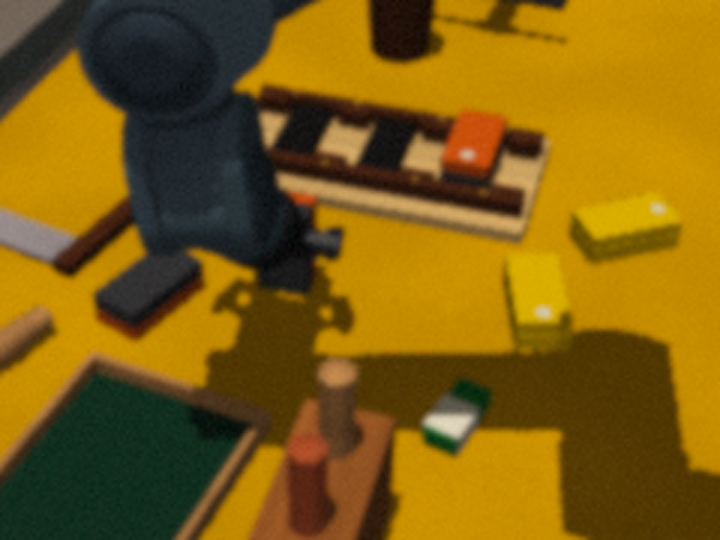

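Side view: the stone is upright in the grip, the other dark one is untouched and the placed stone lies flat between its rails. I lower it to contact and release.

```bash

python3 -m handwheel '[30,0,0,-2,0,0,0, 30,0,0,-4,0,0,0, 30,0,0,-6,0,0,0, 30,0,0,-7,0,0,0, 30,0,0,-7,0,0,0, 30,0,0,-7,0,0,0, 30,0,0,-7,0,0,0, 30,0,0,-7,0,0,0, 30,0,0,-7,0,0,0, 30,0,0,-7,0,0,0]'
python3 plan.py
python3 -m handwheel '[75,0,0,0,0,0,0, 75,0,0,0,0,0,0, 75,0,0,0,0,0,0, 75,0,0,0,0,0,0, 75,-1,10,10,0,0,0, 75,-2,20,20,0,0,0, 75,-4,35,35,0,0,0, 75,-6,49,49,0,0,0, 75,-6,80,80,0,0,0, 75,-6,80,100,0,0,0]'
python3 - <<'E'
from plan import *
show();p=camera_params("wrist");i=camera("wrist");cv2.imwrite("pics/w5.png",i);np.save("w5.npy",p,allow_pickle=True)
E
```

```text
time: 18.15
tool_pos: [0.5785, -0.0119, 0.0387]
eef_rot: [2.348, 0.147, 0.06]
wrist_force: [-9.4, 7.1, 18.4]
gripper_width: 0.049
t 18.15 tcp [578.5 -11.9  38.7] z [ 0.088 -0.705 -0.704] x [ 0.992  0.125 -0.001] psi 7.2 w 49.0 F [-9.4  7.1 18.4] j [ 0.25  0.67 -0.24  0.8  -0.78  1.75]
time: 19.4
tool_pos: [0.5729, 0.0702, 0.136]
eef_rot: [2.353, 0.147, 0.06]
wrist_force: [0.1, 0.6, -0.2]
gripper_width: 0.0748
t 19.4 tcp [572.9  70.2 136. ] z [ 0.088 -0.701 -0.708] x [ 0.992  0.124 -0.   ] psi 7.1 w 74.8 F [ 0.1  0.6 -0.2] j [ 0.38  0.64 -0.    1.18 -0.75  1.93]
```

View pics/w5.png

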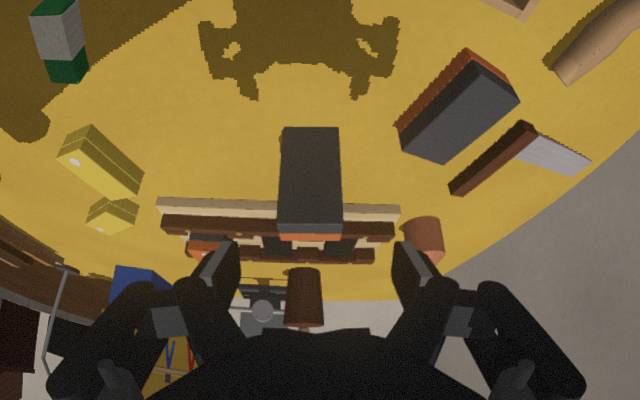

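Stone stands upright at (310,180), grey face towards the camera (+y) and orange at its -y side. I go round to the other lean for the second quarter turn.

```bash

python3 -m handwheel '[75,0,-10,50,0.173,0.021,0, 75,2,-25,90,0.346,0.043,0, 75,4,-45,100,0.52,0.064,0, 75,6,-60,100,0.693,0.085,0, 75,8,-75,100,0.866,0.106,0, 75,10,-90,100,1.039,0.128,0, 75,11,-105,100,1.213,0.149,0, 75,11,-120,100,1.386,0.17,0, 75,11,-132,100,1.559,0.191,0, 75,11,-132,100,1.559,0.191,0]'
python3 -m handwheel '[75,0,0,-50,0,0,0, 75,0,0,-100,0,0,0, 75,0,0,-127,0,0,0, 75,0,0,-127,0,0,0, 75,0,0,-127,0,0,0, 75,0,0,-127,0,0,0, 75,0,0,-127,0,0,0, 75,0,0,-127,0,0,0, 75,0,0,-127,0,0,0, 75,0,0,-127,0,0,0]'
python3 plan.py 577 -3.6 50 7 45 17
```

```text
time: 20.7
tool_pos: [0.582, -0.0671, 0.228]
eef_rot: [-2.346, -0.133, 0.07]
wrist_force: [-0.7, 0.1, -1.6]
gripper_width: 0.0746
time: 21.95
tool_pos: [0.5832, -0.0637, 0.1079]
eef_rot: [-2.352, -0.145, 0.06]
wrist_force: [0.3, 0.3, 0.3]
gripper_width: 0.0752
t 21.95 tcp [583.2 -63.7 107.9] z [-0.087  0.702 -0.707] x [0.992 0.123 0.   ] psi 7.1 w 75.2 F [0.3 0.3 0.3] j [-0.53  0.86  0.3   1.56  0.6   0.75]
[ -7.6  72.  -69.9] [-0.001  0.    -0.001]
```

```bash

python3 -m handwheel '[75,-2,20,-20,0,0,0, 75,-4,40,-39,0,0,0, 75,-6,57,-55,0,0,0, 75,-7.5,68,-66,0,0,0, 75,-7.5,72,-70,0,0,0, 75,-7.5,72,-70,0,0,0, 30,-7.5,72,-70,0,0,0, 30,-7.5,72,-70,0,0,0, 30,-7.5,72,-70,0,0,0, 30,-7.5,72,-70,0,0,0]' 80
python3 -m handwheel '[30,0,0,0,0,0,0, 30,0,0,0,0,0,0, 30,0,0,0,0,0,0, 30,0,0,20,0,0,0, 30,0,0,45,0,0,0, 30,0,0,70,0,0,0, 30,0,0,90,0,0,0, 30,0,0,90,0,0,0, 30,0,0,90,0,0,0, 30,0,0,90,0,0,0]'
python3 plan.py
python3 -m handwheel '[30,0.3,-2.3,-1.9,-0.173,-0.021,0, 30,0.6,-4.8,-3.4,-0.346,-0.043,0, 30,0.9,-7.6,-4.4,-0.52,-0.064,0, 30,1.3,-10.5,-4.9,-0.693,-0.085,0, 30,1.6,-13.4,-4.9,-0.866,-0.106,0, 30,2,-16.3,-4.4,-1.039,-0.128,0, 30,2.3,-19.1,-3.4,-1.213,-0.149,0, 30,2.7,-21.6,-1.9,-1.386,-0.17,0, 30,2.9,-23.9,0,-1.559,-0.191,0, 30,2.9,-23.9,0,-1.559,-0.191,0]'
python3 plan.py 550 -217.9 90 3.2 -45 17
```

```text
time: 23.2
tool_pos: [0.5763, 0.0076, 0.0386]
eef_rot: [-2.353, -0.145, 0.058]
wrist_force: [-0.2, -4.4, 5.8]
gripper_width: 0.0492
time: 24.45
tool_pos: [0.5751, 0.0086, 0.127]
eef_rot: [-2.351, -0.145, 0.062]
wrist_force: [0.3, -0.5, -3.9]
gripper_width: 0.0492
t 24.45 tcp [575.1   8.6 127. ] z [-0.088  0.703 -0.706] x [ 0.992  0.123 -0.001] psi 7.1 w 49.2 F [ 0.3 -0.5 -3.9] j [-0.43  0.75  0.16  1.47  0.64  0.85]
time: 25.7
tool_pos: [0.576, -0.0133, 0.1239]
eef_rot: [2.355, 0.153, 0.049]
wrist_force: [0.4, -0.2, -2.4]
gripper_width: 0.049
t 25.7 tcp [576.  -13.3 123.9] z [ 0.081 -0.7   -0.71 ] x [ 0.992  0.126 -0.01 ] psi 7.2 w 49.0 F [ 0.4 -0.2 -2.4] j [ 0.25  0.56 -0.16  0.98 -0.77  1.74]
[ -25.3 -216.6  -45.9] [-0.003 -0.011 -0.07 ]
```

```bash

python3 -m handwheel '[30,-6,-55,0,0,0,-0.07, 30,-12,-110,-10,0,0,-0.07, 30,-19,-160,-30,0,0,-0.07, 30,-24,-200,-46,0,0,-0.07, 30,-25,-216,-46,0,0,-0.07, 30,-25,-216,-46,0,0,-0.07, 30,-25,-216,-46,0,0,-0.07, 30,-25,-216,-46,0,0,-0.07, 30,-25,-216,-46,0,0,-0.07, 30,-25,-216,-46,0,0,-0.07]'
python3 plan.py 550 -217.9 65 3.2 -45 17
python3 -m handwheel '[30,0,0,-10,0,0,0, 30,0,0,-20,0,0,0, 30,0,0,-24,0,0,0, 30,0,0,-24,0,0,0, 30,0,0,-24,0,0,0, 30,0,0,-24,0,0,0, 30,0,0,-24,0,0,0, 30,0,0,-24,0,0,0, 30,0,0,-24,0,0,0, 30,0,0,-24,0,0,0]'
python3 plan.py 550 -217.9 45 3.2 -45 17
python3 - <<'E'
from plan import *
p=camera_params("wrist");i=camera("wrist");cv2.imwrite("pics/w6.png",i);np.save("w6.npy",p,allow_pickle=True);cv2.imwrite("pics/s6.png",camera("side"));cv2.imwrite("pics/t6.png",camera("top"))
s=cv2.imread("pics/s6.png")[140:240,240:410]
cv2.imwrite("pics/w6c.png",np.vstack([cv2.resize(i[60:300,120:520],(750,300)),cv2.resize(s,(510,300)) if 0 else cv2.copyMakeBorder(cv2.resize(s,(510,300)),0,0,0,240,0)]))
E
```

```text
time: 26.95
tool_pos: [0.5539, -0.231, 0.082]
eef_rot: [2.356, 0.064, 0.024]
wrist_force: [-0.6, 0.5, -3.3]
gripper_width: 0.0492
t 26.95 tcp [ 553.9 -231.    82. ] z [ 0.037 -0.706 -0.708] x [ 0.999  0.053 -0.001] psi 3.1 w 49.2 F [-0.6  0.5 -3.3] j [-0.14  0.47 -0.46  0.45 -0.77  1.3 ]
[ -3.2   1.1 -29. ] [-0.001 -0.001  0.002]
time: 28.2
tool_pos: [0.5536, -0.2316, 0.058]
eef_rot: [2.356, 0.062, 0.024]
wrist_force: [-0.0, 0.4, -2.6]
gripper_width: 0.0493
t 28.2 tcp [ 553.6 -231.6   58. ] z [ 0.036 -0.706 -0.708] x [ 0.999  0.052 -0.001] psi 3.0 w 49.3 F [-0.   0.4 -2.6] j [-0.14  0.51 -0.48  0.39 -0.77  1.3 ]
[ -2.9   1.7 -25. ] [-0.001 -0.001  0.003]
```

View pics/w6c.png

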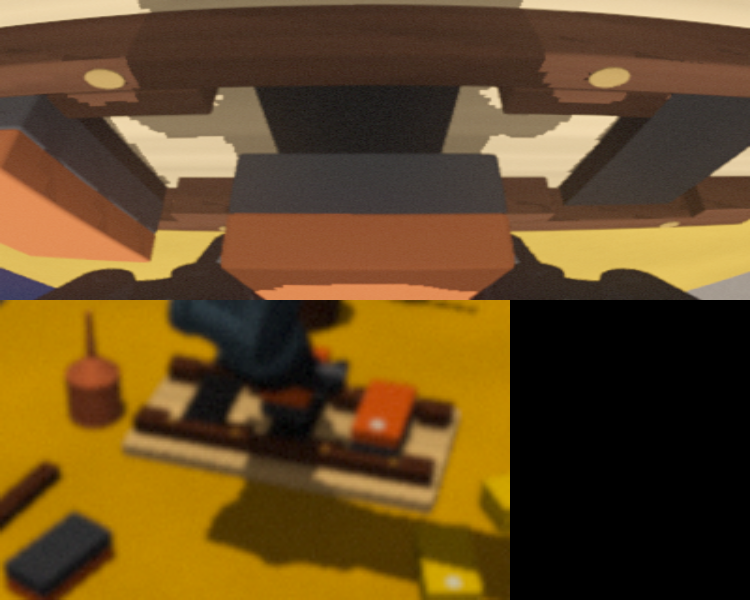

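The stone is orange side up over bed 1. Its near lower end edge is at crop (240-496,154), the rail's inner edge at crop v≈85. I compute the gap to the rail.

```bash
python3 - <<'E'
from h import *
p=np.load("w6.npy",allow_pickle=True).item()
g=lambda u,v:(120+u/1.875,60+v/1.25)
f=lambda q,z:(onz("wrist",g(*q),z,p)[:2]*1e3).round(1)
for z in(.050,.053,.056):
    a,b=f((240,154),z),f((496,154),z);print(z,a,b,np.linalg.norm(a-b))
print("upper edge",f((220,212+50),.087),f((517,262),.087))
print("rail",f((258,86),.038),f((460,86),.038),"cleat inner",f((214,88),.038),f((500,88),.038))
print("C end",f((165,190),.028),f((150,262),.062))
E
```

```text
0.05 [ 525.4 -180.5] [ 576.5 -177.6] 51.18222347651577
0.053 [ 526.4 -175.6] [ 575.  -172.9] 48.67494221876388
0.056 [ 527.4 -170.7] [ 573.4 -168.1] 46.07341966904562
upper edge [ 527.8 -167.1] [ 572.8 -164.5]
rail [ 529.5 -163.4] [ 567.1 -161.4] cleat inner [ 520.9 -164.3] [ 574.9 -161.5]
C end [ 487.1 -252.4] [ 483.1 -265.4]
```

```bash

python3 -m handwheel '[30,-1,2,-3,0,0,0, 30,-1,4,-6,0,0,0, 30,-1,4,-9,0,0,0, 30,-1,4,-11,0,0,0, 30,-1,4,-11,0,0,0, 30,-1,4,-11,0,0,0, 30,-1,4,-11,0,0,0, 30,-1,4,-11,0,0,0, 30,-1,4,-11,0,0,0, 30,-1,4,-11,0,0,0]'
python3 - <<'E'
from plan import *
show()
p=camera_params("wrist");i=camera("wrist");cv2.imwrite("pics/w7.png",i);np.save("w7.npy",p,allow_pickle=True)
cv2.imwrite("pics/w7c.png",cv2.resize(i[60:260,200:440],None,fx=3,fy=3,interpolation=cv2.INTER_CUBIC))
E
```

```text
time: 29.6
tool_pos: [0.5526, -0.2276, 0.047]
eef_rot: [2.356, 0.062, 0.024]
wrist_force: [0.9, 0.4, -2.5]
gripper_width: 0.0488
t 29.6 tcp [ 552.6 -227.6   47. ] z [ 0.036 -0.706 -0.708] x [ 0.999  0.052 -0.001] psi 3.0 w 48.8 F [ 0.9  0.4 -2.5] j [-0.13  0.52 -0.49  0.37 -0.77  1.31]
```

View pics/w7c.png

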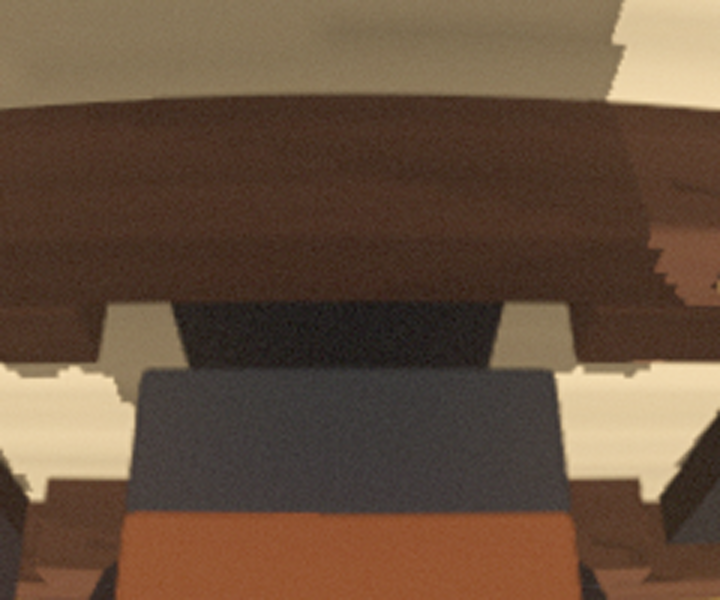

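```bash
python3 - <<'E'
from h import *
p=np.load("w7.npy",allow_pickle=True).item()
g=lambda u,v:(200+u/3,60+v/3)
f=lambda q,z:(onz("wrist",g(*q),z,p)[:2]*1e3).round(1)
print(ray("wrist",(316,196),p)[0])
for z in(.038,.042,.046):
    a,b=f((141,371),z),f((555,371),z);print(z,a,b,np.linalg.norm(a-b))
for z in(.034,.038):print("rail",f((105,303),z),f((571,303),z),"cleat end",f((100,361),z),f((578,361),z),"outer",f((300,97),z))
print("bed at stone/ width",f((189,366),.028),f((490,366),.028),f((173,303),.028),f((503,303),.028))
E
```

```text
[ 0.5447 -0.0779  0.0991]
0.038 [ 523.6 -178.5] [ 576.3 -175.6] 52.779730958010695
0.042 [ 525. -172.] [ 574.3 -169.2] 49.37944916663202
0.046 [ 526.4 -165.4] [ 572.2 -162.8] 45.87373976470641
rail [ 519.9 -169.3] [ 576.5 -166.2] cleat end [ 516.9 -182.8] [ 581.  -179.2] outer [ 543.3 -135.7]
rail [ 521.4 -163.7] [ 574.6 -160.8] cleat end [ 518.6 -176.3] [ 578.7 -173. ] outer [ 543.4 -132.2]
bed at stone/ width [ 527.6 -193.3] [ 571.5 -190.8] [ 526.9 -177.5] [ 570.3 -175.1]
```

The stone end is about 9 mm from the near rail and centred across. I shift it +4.5 mm in y, lower and release.

```bash

python3 -m handwheel '[30,-0.5,4.5,0,0,0,0, 30,-0.5,4.5,-4,0,0,0, 30,-0.5,4.5,-8,0,0,0, 30,-0.5,4.5,-11,0,0,0, 30,-0.5,4.5,-13,0,0,0, 30,-0.5,4.5,-13,0,0,0, 30,-0.5,4.5,-13,0,0,0, 30,-0.5,4.5,-13,0,0,0, 30,-0.5,4.5,-13,0,0,0, 30,-0.5,4.5,-13,0,0,0]'
python3 -m handwheel '[68,0,0,0,0,0,0, 68,0,0,0,0,0,0, 68,0,0,0,0,0,0, 68,0,0,0,0,0,0, 68,0,5,5,0,0,0, 68,-1,15,15,0,0,0, 68,-2,30,30,0,0,0, 68,-4,60,65,0,0,0, 68,-4,100,110,0,0,0, 68,-4,140,150,0,0,0]'
python3 -m handwheel '[75,30,40,0,0.173,0,0, 75,60,90,0,0.346,0,0, 75,80,140,0,0.52,0,0, 75,80,160,0,0.693,0,0, 75,80,160,0,0.785,0,0, 75,80,160,0,0.785,0,0, 75,80,160,0,0.785,0,0, 75,80,160,0,0.785,0,0, 75,80,160,0,0.785,0,0, 75,80,160,0,0.785,0,0]'
python3 - <<'E'
from plan import *;from m import *
s=show()
t=camera("top");cv2.imwrite("pics/t8.png",t);i=camera("side");cv2.imwrite("pics/s8.png",i)
for nm,lo,hi,roi,z in(("orange",(0,130,90),(14,255,255),(380,150,428,270),.062),("yellow",(24,150,100),(35,255,255),(310,255,410,330),.034)):
    for m,c in comps(t,lo,hi,roi,150): print(nm,c.round(1),m.sum(),rect("top",m,z).round(1),onz("top",c,z)[:2]*1e3)
for m,c in comps(i,(0,0,0),(180,100,90),(225,190,290,250),60):print("side",c.round(1),m.sum(),onz("side",c,.03)*1e3)
E
```

```text
time: 30.9
tool_pos: [0.5521, -0.2232, 0.0341]
eef_rot: [2.356, 0.062, 0.024]
wrist_force: [-0.5, -0.4, -0.5]
gripper_width: 0.0493
time: 32.15
tool_pos: [0.5479, -0.0818, 0.1862]
eef_rot: [2.356, 0.061, 0.025]
wrist_force: [1.1, -0.8, -0.9]
gripper_width: 0.0682
time: 33.4
tool_pos: [0.628, 0.0773, 0.1839]
eef_rot: [-3.14, -0.061, -0.056]
wrist_force: [-0.0, -0.9, 0.5]
gripper_width: 0.0749
t 33.4 tcp [628.   77.3 183.9] z [ 0.036  0.001 -0.999] x [0.999 0.039 0.036] psi 2.2 w 74.9 F [-0.  -0.9  0.5] j [ 0.02  0.48  0.11  1.17 -0.    1.55]
orange [400.6 202.8] 700 [ 554.5 -214.6   98.7   59.9  -86.7] [ 550.4919 -213.2466]
orange [405.1 239.4] 699 [ 454.  -225.9  104.7   54.9  -89.9] [ 454.0294 -223.6351]
yellow [339.  280.4] 527 [342.9 -47.7  94.4  48.4 -69.5] [345.2395 -51.2001]
yellow [388.7 302.3] 672 [ 286.8 -183.8   96.6   50.7   37.8] [ 287.9906 -182.9419]
side [258.8 224.6] 449 [682.4541  77.6528  30.    ]
```

```bash
python3 - <<'E'
import cv2,numpy as np
a=cv2.resize(cv2.imread("pics/s8.png")[145:225,260:410],(750,400),interpolation=cv2.INTER_CUBIC);b=cv2.resize(cv2.imread("pics/t8.png")[150:260,365:440],(136,200),interpolation=cv2.INTER_CUBIC)
c=np.zeros((200,750,3),np.uint8);c[:,:136]=b
w=cv2.imread("pics/t8.png")[130:215,265:420];c[:,150:150+365]=cv2.resize(w,(365,200));cv2.imwrite("pics/c8.png",np.vstack([a,c]))
E
```

```text
(no output)
```

View pics/c8.png

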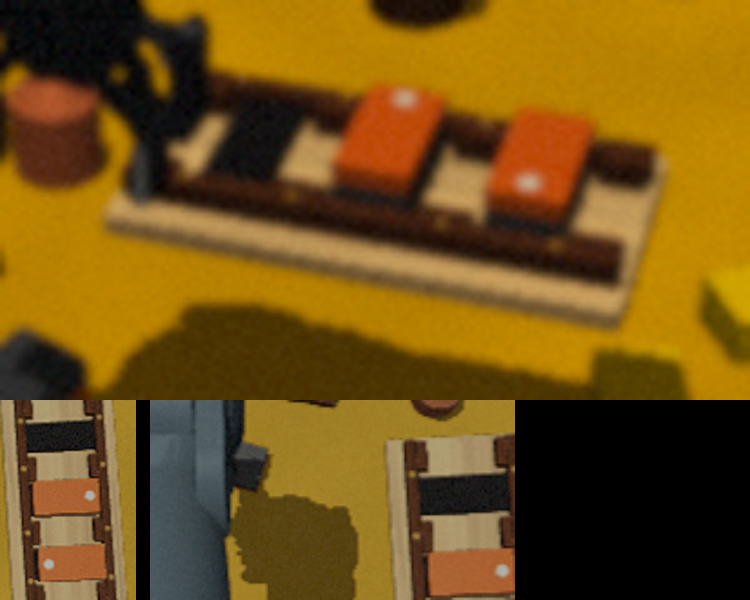

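Both placed stones lie orange side up on beds 1 and 2. Stone on bed 1 sits a little towards +y, so I'll recheck it from the wrist camera when I bring the last one. Next is stone A at (684,67), gripped from above and moved to the clear spot at (577,0).

```bash
python3 plan.py 684 67 100 -16.4 0
```

```text
t 33.5 tcp [628.1  77.1 184. ] z [ 0.036  0.001 -0.999] x [0.999 0.038 0.036] psi 2.2 w 75.5 F [-0.3 -0.5  0.6] j [0.02 0.48 0.11 1.17 0.   1.55]
[ 55.9 -10.1 -84. ] [ 0.005  0.036 -0.325]
```

```bash

python3 -m handwheel '[75,30,-5,-30,0.005,0.036,-0.16, 75,56,-10,-60,0.005,0.036,-0.325, 75,56,-10,-84,0.005,0.036,-0.325, 75,56,-10,-84,0.005,0.036,-0.325, 75,56,-10,-84,0.005,0.036,-0.325, 75,56,-10,-84,0.005,0.036,-0.325, 75,56,-10,-84,0.005,0.036,-0.325, 75,56,-10,-84,0.005,0.036,-0.325, 75,56,-10,-84,0.005,0.036,-0.325, 75,56,-10,-84,0.005,0.036,-0.325]' 80
python3 plan.py 684 67 5 -16.4 0
python3 - <<'E'
from m import *
p=camera_params("wrist");i=camera("wrist");cv2.imwrite("pics/w9.png",i)
for m,c in comps(i,(0,0,0),(180,90,110),(240,60,400,240),800):print(c.round(1),m.sum(),rect("wrist",m,.034,p).round(1))
E
```

```text
time: 34.75
tool_pos: [0.6841, 0.0669, 0.1]
eef_rot: [-3.109, 0.449, 0.0]
wrist_force: [0.1, -0.2, 0.9]
gripper_width: 0.075
t 34.75 tcp [684.1  66.9 100. ] z [-0.  0. -1.] x [ 0.959 -0.283 -0.   ] psi -16.4 w 75.0 F [ 0.1 -0.2  0.9] j [0.01 0.67 0.21 1.12 0.   1.86]
[ -0.1   0.1 -95. ] [-0.    -0.     0.001]
[317.7 187.8] 7077 [689.3  80.2  74.   49.   74.1]
```

```bash

python3 -m handwheel '[75,0,0,-40,0,0,0, 75,0,0,-75,0,0,0, 75,0,0,-94,0,0,0, 75,0,0,-94,0,0,0, 75,0,0,-94,0,0,0, 30,0,0,-94,0,0,0, 30,0,0,-94,0,0,0, 30,0,0,-94,0,0,0, 30,0,0,-94,0,0,0, 30,0,0,-94,0,0,0]' 80
python3 -m handwheel '[30,0,0,0,0,0,0, 30,0,0,30,0,0,0, 30,-30,-20,40,0,0,0.1, 30,-70,-45,40,0,0,0.25, 30,-107,-67,40,0,0,0.408, 30,-107,-67,40,0,0,0.408, 30,-107,-67,40,0,0,0.408, 30,-107,-67,15,0,0,0.408, 30,-107,-67,3,0,0,0.408, 30,-107,-67,-1,0,0,0.408]'
python3 plan.py
python3 -m handwheel '[30,0,0,0,0,0,0, 75,0,0,0,0,0,0, 75,0,0,0,0,0,0, 75,0,0,0,0,0,0, 75,0,0,40,0,0,0, 75,0,0,80,0,0,0, 75,0,0,120,0,0,0, 75,0,0,150,0,0,0, 75,0,0,150,0,0,0, 75,0,0,150,0,0,0]'
python3 - <<'E'
from m import *;from plan import *
show();p=camera_params("wrist");i=camera("wrist");cv2.imwrite("pics/w10.png",i)
for m,c in comps(i,(0,0,0),(180,90,110),(240,60,400,270),800):print(c.round(1),m.sum(),rect("wrist",m,.034,p).round(1))
print(*delta([577,0,20],7,45,-53))
E
```

```text
time: 36.05
tool_pos: [0.6856, 0.0669, 0.0079]
eef_rot: [-3.109, 0.449, -0.005]
wrist_force: [-0.1, 0.1, 6.6]
gripper_width: 0.0485
time: 37.3
tool_pos: [0.5776, 0.0004, 0.0075]
eef_rot: [3.136, 0.191, -0.0]
wrist_force: [-13.3, 1.7, 42.1]
gripper_width: 0.0487
t 37.3 tcp [577.6   0.4   7.5] z [-0. -0. -1.] x [ 0.993  0.121 -0.   ] psi 7.0 w 48.7 F [-13.3   1.7  42.1] j [-0.11  0.54 -0.27  0.76 -0.    1.34]
time: 38.55
tool_pos: [0.5766, -0.0, 0.1539]
eef_rot: [-3.136, -0.19, 0.002]
wrist_force: [-0.5, -0.7, 0.0]
gripper_width: 0.0746
t 38.55 tcp [576.6  -0.  153.9] z [-0.001  0.    -1.   ] x [ 0.993  0.121 -0.001] psi 6.9 w 74.6 F [-0.5 -0.7  0. ] j [-0.11  0.41 -0.07  1.09  0.    1.34]
[317.2 183.6] 5718 [577.4   4.2  94.6  48.8 -82.7]
[  5.5 -37.2 -95.9] [0.779 0.093 0.   ]
```

```bash

python3 -m handwheel '[75,5,-34,-20,0.779,0.093,0, 75,5,-34,-20,0.779,0.093,0, 75,5,-34,-20,0.779,0.093,0, 75,5,-34,-20,0.779,0.093,0, 75,5,-34,-20,0.779,0.093,0, 75,5,-34,-60,0.779,0.093,0, 75,5,-34,-96,0.779,0.093,0, 75,5,-34,-96,0.779,0.093,0, 75,5,-34,-96,0.779,0.093,0, 75,5,-34,-96,0.779,0.093,0]' 80
python3 plan.py 577 3 20 7 45 17
python3 -m handwheel '[75,-2,16,-16,0,0,0, 75,-4,32,-32,0,0,0, 75,-5,42,-42,0,0,0, 75,-6,49,-50,0,0,0, 75,-6,49,-50,0,0,0, 30,-6,49,-50,0,0,0, 30,-6,49,-50,0,0,0, 30,-6,49,-50,0,0,0, 30,-6,49,-50,0,0,0, 30,-6,49,-50,0,0,0]'
python3 -m handwheel '[30,0,0,0,0,0,0, 30,0,0,0,0,0,0, 30,0,0,20,0,0,0, 30,0,0,45,0,0,0, 30,0,0,70,0,0,0, 30,0,0,70,0,0,0, 30,0,0,70,0,0,0, 30,0,0,70,0,0,0, 30,0,0,70,0,0,0, 30,0,0,70,0,0,0]'
python3 plan.py
python3 -m handwheel '[30,0.3,-2.3,-1.9,-0.173,-0.021,0, 30,0.6,-4.8,-3.4,-0.346,-0.043,0, 30,0.9,-7.6,-4.4,-0.52,-0.064,0, 30,1.3,-10.5,-4.9,-0.693,-0.085,0, 30,1.6,-13.4,-4.9,-0.866,-0.106,0, 30,2,-16.3,-4.4,-1.039,-0.128,0, 30,2.3,-19.1,-3.4,-1.213,-0.149,0, 30,2.7,-21.6,-1.9,-1.386,-0.17,0, 30,2.9,-23.9,0,-1.559,-0.191,0, 30,2.9,-23.9,0,-1.559,-0.191,0]'
python3 -m handwheel '[30,0,0,0,0,0,0, 30,0,0,-15,0,0,0, 30,0,0,-28,0,0,0, 30,0,0,-36,0,0,0, 30,0,0,-36,0,0,0, 30,0,0,-38,0,0,0, 30,0,0,-39,0,0,0, 30,0,0,-40,0,0,0, 30,0,0,-41,0,0,0, 30,0,0,-41,0,0,0]'
python3 plan.py
```

```text
time: 39.85
tool_pos: [0.5831, -0.0341, 0.0609]
eef_rot: [-2.355, -0.145, 0.054]
wrist_force: [0.9, 0.0, 0.4]
gripper_width: 0.075
t 39.85 tcp [583.1 -34.1  60.9] z [-0.082  0.7   -0.709] x [0.993 0.121 0.004] psi 6.9 w 75.0 F [0.9 0.  0.4] j [-0.49  0.86  0.19  1.41  0.62  0.79]
[ -7.6  49.1 -52.9] [0.002 0.005 0.001]
time: 41.1
tool_pos: [0.5768, 0.014, 0.0096]
eef_rot: [-2.354, -0.142, 0.055]
wrist_force: [-0.5, -5.3, 4.8]
gripper_width: 0.0486
time: 42.35
tool_pos: [0.5758, 0.015, 0.0785]
eef_rot: [-2.353, -0.142, 0.058]
wrist_force: [0.4, -0.6, -3.2]
gripper_width: 0.0487
t 42.35 tcp [575.8  15.   78.5] z [-0.085  0.702 -0.707] x [0.993 0.12  0.001] psi 6.9 w 48.7 F [ 0.4 -0.6 -3.2] j [-0.42  0.79  0.1   1.36  0.65  0.86]
time: 43.6
tool_pos: [0.5768, -0.0067, 0.0756]
eef_rot: [2.354, 0.152, 0.055]
wrist_force: [0.2, -0.5, -1.5]
gripper_width: 0.0488
time: 44.85
tool_pos: [0.579, -0.0089, 0.038]
eef_rot: [2.352, 0.145, 0.062]
wrist_force: [1.1, -0.3, -2.5]
gripper_width: 0.049
t 44.85 tcp [579.   -8.9  38. ] z [ 0.088 -0.702 -0.707] x [0.992 0.123 0.001] psi 7.1 w 49.0 F [ 1.1 -0.3 -2.5] j [ 0.25  0.67 -0.23  0.8  -0.78  1.76]
```

```bash

python3 -m handwheel '[30,0,0,-1,0,0,0, 30,0,0,-2,0,0,0, 30,0,0,-3,0,0,0, 30,0,0,-4,0,0,0, 30,0,0,-4,0,0,0, 30,0,0,-4,0,0,0, 30,0,0,-4,0,0,0, 30,0,0,-4,0,0,0, 30,0,0,-4,0,0,0, 30,0,0,-4,0,0,0]'
python3 plan.py
```

```text
time: 46.1
tool_pos: [0.5792, -0.0091, 0.0367]
eef_rot: [2.348, 0.146, 0.064]
wrist_force: [-6.8, 5.1, 12.2]
gripper_width: 0.0489
t 46.1 tcp [579.2  -9.1  36.7] z [ 0.09  -0.704 -0.704] x [0.992 0.125 0.002] psi 7.2 w 48.9 F [-6.8  5.1 12.2] j [ 0.26  0.67 -0.23  0.79 -0.78  1.76]
```

```bash

python3 -m handwheel '[75,0,0,0,0,0,0, 75,0,0,0,0,0,0, 75,0,0,0,0,0,0, 75,0,0,0,0,0,0, 75,-1,10,10,0,0,0, 75,-2,20,20,0,0,0, 75,-4,35,35,0,0,0, 75,-6,49,49,0,0,0, 75,-6,80,80,0,0,0, 75,-6,80,100,0,0,0]'
python3 -m handwheel '[75,0,-10,50,0.173,0.021,0, 75,2,-25,90,0.346,0.043,0, 75,4,-45,100,0.52,0.064,0, 75,6,-60,100,0.693,0.085,0, 75,8,-75,100,0.866,0.106,0, 75,10,-90,100,1.039,0.128,0, 75,11,-105,100,1.213,0.149,0, 75,11,-120,100,1.386,0.17,0, 75,11,-132,100,1.559,0.191,0, 75,11,-132,100,1.559,0.191,0]'
python3 -m handwheel '[75,0,0,-50,0,0,0, 75,0,0,-100,0,0,0, 75,0,0,-127,0,0,0, 75,0,0,-127,0,0,0, 75,0,0,-127,0,0,0, 75,0,0,-127,0,0,0, 75,0,0,-127,0,0,0, 75,0,0,-127,0,0,0, 75,0,0,-127,0,0,0, 75,0,0,-127,0,0,0]'
python3 plan.py 577.5 -1.7 50 7 45 17
python3 - <<'E'
from h import *
cv2.imwrite("pics/s11.png",camera("side"))
t=camera("top");h=cv2.cvtColor(t,cv2.COLOR_BGR2HSV);cv2.imwrite("pics/t11.png",t)
E
```

```text
time: 47.35
tool_pos: [0.5737, 0.073, 0.1351]
eef_rot: [2.352, 0.147, 0.064]
wrist_force: [0.4, -0.2, -0.0]
gripper_width: 0.0751
time: 48.6
tool_pos: [0.5829, -0.0642, 0.2276]
eef_rot: [-2.348, -0.131, 0.067]
wrist_force: [0.8, -0.1, 0.4]
gripper_width: 0.0752
time: 49.85
tool_pos: [0.584, -0.061, 0.1069]
eef_rot: [-2.353, -0.142, 0.057]
wrist_force: [-0.0, -0.0, 0.4]
gripper_width: 0.0752
t 49.85 tcp [584.  -61.  106.9] z [-0.084  0.702 -0.708] x [0.993 0.12  0.001] psi 6.9 w 75.2 F [-0.  -0.   0.4] j [-0.52  0.85  0.29  1.55  0.6   0.76]
[ -7.9  71.3 -68.9] [0.001 0.001 0.002]
```

```bash

python3 -m handwheel '[75,-2,20,-20,0,0,0, 75,-4,40,-39,0,0,0, 75,-6,57,-55,0,0,0, 75,-7.5,67,-65,0,0,0, 75,-7.5,71.5,-69,0,0,0, 75,-7.5,71.5,-69,0,0,0, 30,-7.5,71.5,-69,0,0,0, 30,-7.5,71.5,-69,0,0,0, 30,-7.5,71.5,-69,0,0,0, 30,-7.5,71.5,-69,0,0,0]' 80
python3 plan.py
python3 -m handwheel '[30,0,0,0,0,0,0, 30,0,0,0,0,0,0, 30,0,0,0,0,0,0, 30,0,0,20,0,0,0, 30,0,0,45,0,0,0, 30,0,0,70,0,0,0, 30,0,0,90,0,0,0, 30,0,0,90,0,0,0, 30,0,0,90,0,0,0, 30,0,0,90,0,0,0]'
python3 -m handwheel '[30,0.3,-2.3,-1.9,-0.173,-0.021,0, 30,0.6,-4.8,-3.4,-0.346,-0.043,0, 30,0.9,-7.6,-4.4,-0.52,-0.064,0, 30,1.3,-10.5,-4.9,-0.693,-0.085,0, 30,1.6,-13.4,-4.9,-0.866,-0.106,0, 30,2,-16.3,-4.4,-1.039,-0.128,0, 30,2.3,-19.1,-3.4,-1.213,-0.149,0, 30,2.7,-21.6,-1.9,-1.386,-0.17,0, 30,2.9,-23.9,0,-1.559,-0.191,0, 30,2.9,-23.9,0,-1.559,-0.191,0]'
python3 plan.py 644.5 -211.3 90 3.2 -45 17
```

```text
time: 51.2
tool_pos: [0.5771, 0.0097, 0.0387]
eef_rot: [-2.354, -0.142, 0.055]
wrist_force: [-0.6, -4.4, 5.7]
gripper_width: 0.0492
t 51.2 tcp [577.1   9.7  38.7] z [-0.082  0.701 -0.708] x [0.993 0.119 0.003] psi 6.9 w 49.2 F [-0.6 -4.4  5.7] j [-0.43  0.84  0.08  1.29  0.65  0.85]
time: 52.45
tool_pos: [0.5758, 0.0108, 0.127]
eef_rot: [-2.353, -0.142, 0.059]
wrist_force: [0.6, -0.1, -2.3]
gripper_width: 0.0491
time: 53.7
tool_pos: [0.5768, -0.0112, 0.1239]
eef_rot: [2.354, 0.153, 0.053]
wrist_force: [-0.6, -0.0, -3.0]
gripper_width: 0.0488
t 53.7 tcp [576.8 -11.2 123.9] z [ 0.084 -0.701 -0.708] x [ 0.992  0.126 -0.007] psi 7.3 w 48.8 F [-0.6 -0.  -3. ] j [ 0.25  0.57 -0.16  0.98 -0.77  1.74]
[  68.3 -212.1  -46. ] [-0.001 -0.007 -0.071]
```

```bash

python3 -m handwheel '[30,16,-50,0,0,-0.007,-0.071, 30,32,-100,-5,0,-0.007,-0.071, 30,48,-150,-20,0,-0.007,-0.071, 30,62,-190,-40,0,-0.007,-0.071, 30,68,-212,-46,0,-0.007,-0.071, 30,68,-212,-46,0,-0.007,-0.071, 30,68,-212,-56,0,-0.007,-0.071, 30,68,-212,-66,0,-0.007,-0.071, 30,68,-212,-74,0,-0.007,-0.071, 30,68,-212,-74,0,-0.007,-0.071]'
python3 -m handwheel '[30,0,0,0,0,0,0, 30,0,0,0,0,0,0, 30,0,0,0,0,0,0, 30,0,0,0,0,0,0, 30,0,0,0,0,0,0, 30,0,0,0,0,0,0, 30,0,0,0,0,0,0, 30,0,0,0,0,0,0, 30,0,0,0,0,0,0, 30,0,0,0,0,0,0]'
python3 - <<'E'
from plan import *
s=show();print(*delta([644.5,-211.3,45],3.2,-45,17,s))
p=camera_params("wrist");i=camera("wrist");cv2.imwrite("pics/w12.png",i);np.save("w12.npy",p,allow_pickle=True)
cv2.imwrite("pics/w12c.png",cv2.resize(i[50:260,120:440],None,fx=2.5,fy=2.5,interpolation=cv2.INTER_CUBIC))
E
```

```text
time: 54.95
tool_pos: [0.6466, -0.2246, 0.0526]
eef_rot: [2.355, 0.06, 0.033]
wrist_force: [0.6, -0.3, -2.7]
gripper_width: 0.0495
time: 56.2
tool_pos: [0.6474, -0.2254, 0.054]
eef_rot: [2.354, 0.057, 0.036]
wrist_force: [-0.3, -0.2, -2.9]
gripper_width: 0.0491
t 56.2 tcp [ 647.4 -225.4   54. ] z [ 0.043 -0.707 -0.706] x [0.999 0.052 0.008] psi 3.0 w 49.1 F [-0.3 -0.2 -2.9] j [-0.11  0.66 -0.21  0.54 -0.77  1.34]
[ -2.2   2.1 -21.1] [0.001 0.009 0.004]
```

View pics/w12c.png

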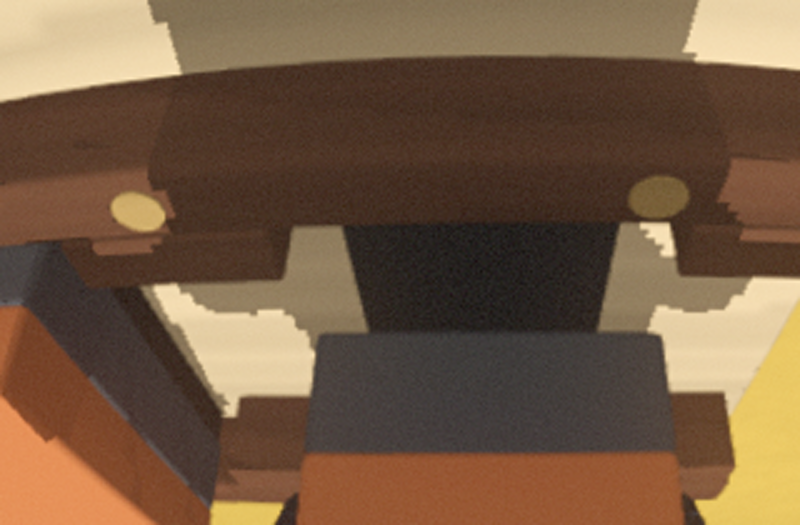

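```bash
python3 - <<'E'
from h import *
p=np.load("w12.npy",allow_pickle=True).item()
g=lambda u,v:(120+u/2.5,50+v/2.5)
f=lambda q,z:(onz("wrist",g(*q),z,p)[:2]*1e3).round(1)
for z in(.045,.048,.051):
    a,b=f((318,335),z),f((662,335),z);print(z,a,b,np.linalg.norm(a-b))
print("rail",f((291,227),.038),f((675,224),.038),"cleat end",f((284,279),.038),f((680,275),.038))
print("B end top corner vs rail", f((60,243),.038),f((25,307),.045))
E
```

```text
0.045 [ 618.7 -176. ] [ 671.3 -173.8] 52.645987501423036
0.048 [ 619.7 -171. ] [ 669.7 -169. ] 50.039984012787215
0.051 [ 620.7 -166. ] [ 668.1 -164.1] 47.438064884647204
rail [ 616.3 -158.6] [ 669.6 -155.7] cleat end [ 613.2 -171.1] [ 673.5 -167.6]
B end top corner vs rail [ 578.6 -161.3] [ 571.  -168.4]
```

Stone B's end face is half hidden behind the rail, so it does lie down between the rails, touching the +y one. I shift A by x -1.3 and y +3, lower it and release.

```bash

python3 -m handwheel '[30,-1.3,3,0,0,0.009,0, 30,-1.3,3,-5,0,0.009,0, 30,-1.3,3,-10,0,0.009,0, 30,-1.3,3,-14,0,0.009,0, 30,-1.3,3,-17,0,0.009,0, 30,-1.3,3,-19,0,0.009,0, 30,-1.3,3,-20,0,0.009,0, 30,-1.3,3,-20,0,0.009,0, 30,-1.3,3,-20,0,0.009,0, 30,-1.3,3,-20,0,0.009,0]'
python3 plan.py
python3 -m handwheel '[68,0,0,0,0,0,0, 68,0,0,0,0,0,0, 68,0,0,0,0,0,0, 68,0,0,0,0,0,0, 68,0,5,5,0,0,0, 68,-1,15,15,0,0,0, 68,-2,30,30,0,0,0, 68,-4,60,65,0,0,0, 68,-4,100,110,0,0,0, 68,-4,140,150,0,0,0]'
python3 -m handwheel '[75,-30,40,0,0.173,0,0, 75,-60,90,20,0.346,0,0, 75,-80,140,40,0.52,0,0, 75,-110,180,60,0.693,0,0, 75,-140,210,70,0.785,0,0, 75,-140,210,70,0.785,0,0, 75,-140,210,70,0.785,0,0, 75,-140,210,70,0.785,0,0, 75,-140,210,70,0.785,0,0, 75,-140,210,70,0.785,0,0]'
python3 - <<'E'
from plan import *;from m import *
s=show()
t=camera("top");cv2.imwrite("pics/t13.png",t);i=camera("side");cv2.imwrite("pics/s13.png",i)
for m,c in comps(t,(0,130,90),(14,255,255),(380,150,428,270),150): print(c.round(1),m.sum(),rect("top",m,.062).round(1),onz("top",c,.062)[:2]*1e3)
E
```

```text
time: 57.5
tool_pos: [0.6462, -0.2224, 0.0342]
eef_rot: [2.355, 0.062, 0.025]
wrist_force: [-1.0, 0.9, -2.3]
gripper_width: 0.0491
t 57.5 tcp [ 646.2 -222.4   34.2] z [ 0.037 -0.707 -0.706] x [ 0.999  0.052 -0.   ] psi 3.0 w 49.1 F [-1.   0.9 -2.3] j [-0.1   0.68 -0.22  0.52 -0.77  1.35]
time: 58.75
tool_pos: [0.642, -0.0811, 0.1862]
eef_rot: [2.355, 0.061, 0.026]
wrist_force: [0.3, -0.2, -1.3]
gripper_width: 0.0677
time: 60.0
tool_pos: [0.5023, 0.1275, 0.2535]
eef_rot: [3.139, 0.058, 0.056]
wrist_force: [0.0, 0.4, -0.8]
gripper_width: 0.0748
t 60.0 tcp [502.3 127.5 253.5] z [ 0.036 -0.001 -0.999] x [0.999 0.037 0.036] psi 2.1 w 74.8 F [ 0.   0.4 -0.8] j [ 0.13  0.22 -0.07  1.24 -0.01  1.66]
[400.1 167.8] 668 [ 641.7 -214.    98.    56.2  -90. ] [ 643.5638 -212.9382]
[400.6 202.7] 704 [ 551.1 -214.5   97.7   66.1  -86.5] [ 550.5295 -213.2412]
[405.  239.4] 696 [ 454.4 -222.1   96.9   54.9   89.4] [ 454.0878 -223.3543]
```

All three stones measure close to their beds. Now the red gouge: grip the handle with the tool leaning -45°, draw it up, turn +90° and lay it in the tray.

```bash
python3 plan.py 424.5 333.1 150 4 -45 -60; python3 arc.py 4 -45 45 11 9;  python3 -c "
from plan import *
print(pose([0,0,0],4,-45,71)[0])"
```

```text
t 60.1 tcp [502.2 127.6 253.7] z [ 0.036 -0.001 -0.999] x [0.999 0.037 0.036] psi 2.1 w 75.0 F [ 0.3  1.2 -0.6] j [ 0.13  0.22 -0.07  1.24 -0.01  1.66]
[-80.7 247.8 -61.3] [-0.784 -0.008  0.017]
[-0.1  1.5 -1.2] [ 0.174  0.012 -0.   ]
[-0.2  3.1 -2.2] [ 0.348  0.024 -0.   ]
[-0.3  4.9 -2.8] [ 0.522  0.037 -0.   ]
[-0.5  6.8 -3.2] [0.696 0.049 0.   ]
[-0.6  8.7 -3.2] [0.871 0.061 0.   ]
[-0.7 10.6 -2.8] [ 1.045  0.073 -0.   ]
[-0.9 12.4 -2.2] [ 1.219  0.085 -0.   ]
[-1.  14.1 -1.2] [1.393 0.097 0.   ]
[-1.1 15.5 -0. ] [1.567 0.11  0.   ]
[  3.5021 -50.0823 -50.2046]
```

```bash

python3 -m handwheel '[60,-20,60,20,-0.17,-0.002,0.004, 60,-40,120,30,-0.34,-0.004,0.008, 60,-60,180,30,-0.5,-0.006,0.012, 60,-75,230,20,-0.66,-0.008,0.017, 60,-81,248,0,-0.784,-0.008,0.017, 60,-81,248,-30,-0.784,-0.008,0.017, 60,-81,248,-61,-0.784,-0.008,0.017, 60,-81,248,-61,-0.784,-0.008,0.017, 60,-81,248,-61,-0.784,-0.008,0.017, 60,-81,248,-61,-0.784,-0.008,0.017]' 60
python3 plan.py 424.5 333.1 150 4 -45 11
python3 - <<'E'
from h import *
i=camera("wrist");p=camera_params("wrist");cv2.imwrite("pics/w14.png",i)
h=np.array(p["extrinsics"]);
def pr(P):
    c=h@np.r_[np.array(P)/1e3,1];c=c[:3];th=np.arctan2(np.hypot(c[0],c[1]),c[2]);u=c[:2]/np.hypot(c[0],c[1]);return (p["fx"]*th*u+[p["cx"],p["cy"]]).round(0)
print("handle top/shoulder expected",pr([424.5,333.1,180]),pr([424.5,333.1,105]))
for d in silhouettes("gouge2_mid","wrist")[:3]:
    m=d["mask"];ys,xs=np.nonzero(m);print(d["confidence"],d["bbox"],xs.mean(),ys.mean())
E
```

```text
time: 61.35
tool_pos: [0.4216, 0.3759, 0.195]
eef_rot: [2.358, 0.081, 0.038]
wrist_force: [0.1, -0.4, 0.1]
gripper_width: 0.0602
t 61.35 tcp [421.6 375.9 195. ] z [ 0.052 -0.703 -0.709] x [0.998 0.07  0.003] psi 4.0 w 60.2 F [ 0.1 -0.4  0.1] j [ 0.88  0.96  0.73  1.96 -0.51  2.55]
[  3.4 -50.5 -52.8] [-0.003  0.003 -0.   ]
handle top/shoulder expected [315. 251.] [315. 158.]
0.79 [293.1, 145.8, 339.7, 256.6] 314.96654010441387 203.54817275747507
```

The wrist mask (293–340, 146–257) matches the projection. I advance, grip and draw the gouge up.

```bash

python3 -m handwheel '[60,1,-17,-17,0,0,0, 60,2,-34,-34,0,0,0, 60,3,-46,-48,0,0,0, 60,3.5,-50,-52,0,0,0, 60,3.5,-50,-52,0,0,0, 10,3.5,-50,-52,0,0,0, 10,3.5,-50,-52,0,0,0, 10,3.5,-50,-52,0,0,0, 10,3.5,-50,-52,0,0,0, 10,3.5,-50,-52,0,0,0]' 60
python3 -m handwheel '[10,0,0,0,0,0,0, 10,0,0,0,0,0,0, 10,0,0,0,0,0,0, 10,0,0,10,0,0,0, 10,0,0,30,0,0,0, 10,0,0,55,0,0,0, 10,0,0,80,0,0,0, 10,0,0,105,0,0,0, 10,0,0,115,0,0,0, 10,0,0,115,0,0,0]'
python3 plan.py
```

```text
time: 62.7
tool_pos: [0.4249, 0.3261, 0.1416]
eef_rot: [2.356, 0.083, 0.037]
wrist_force: [0.5, 3.6, 5.5]
gripper_width: 0.0258
time: 63.95
tool_pos: [0.4247, 0.3258, 0.256]
eef_rot: [2.356, 0.082, 0.035]
wrist_force: [0.1, -0.5, -2.2]
gripper_width: 0.026
t 63.95 tcp [424.7 325.8 256. ] z [ 0.05  -0.705 -0.708] x [0.998 0.07  0.001] psi 4.0 w 26.0 F [ 0.1 -0.5 -2.2] j [ 0.83  0.83  0.62  1.97 -0.54  2.5 ]
```

```bash

python3 -m handwheel '[10,-0.1,1.5,-1.2,0.174,0.012,0, 10,-0.2,3.1,-2.2,0.348,0.024,0, 10,-0.3,4.9,-2.8,0.522,0.037,0, 10,-0.5,6.8,-3.2,0.696,0.049,0, 10,-0.6,8.7,-3.2,0.871,0.061,0, 10,-0.7,10.6,-2.8,1.045,0.073,0, 10,-0.9,12.4,-2.2,1.219,0.085,0, 10,-1,14.1,-1.2,1.393,0.097,0, 10,-1.1,15.5,0,1.567,0.11,0, 10,-1.1,15.5,0,1.567,0.11,0]'
python3 plan.py 642 227 90 -3.6 45 11
```

```text
time: 65.2
tool_pos: [0.4218, 0.3388, 0.2523]
eef_rot: [-2.358, -0.074, 0.041]
wrist_force: [-0.9, -0.1, -0.8]
gripper_width: 0.0255
t 65.2 tcp [421.8 338.8 252.3] z [-0.052  0.704 -0.709] x [ 0.998  0.065 -0.008] psi 3.8 w 25.5 F [-0.9 -0.1 -0.8] j [ 0.13  0.16 -0.4   0.96  0.78  1.66]
[ 220.6 -104.1 -170.1] [ 0.002 -0.008 -0.128]
```

```bash

python3 -m handwheel '[10,50,-24,-10,0,-0.008,-0.03, 10,100,-48,-30,0,-0.008,-0.06, 10,150,-72,-60,0,-0.008,-0.09, 10,200,-95,-100,0,-0.008,-0.128, 10,220,-104,-140,0,-0.008,-0.128, 10,220.6,-104,-170,0,-0.008,-0.128, 10,220.6,-104,-170,0,-0.008,-0.128, 10,220.6,-104,-170,0,-0.008,-0.128, 10,220.6,-104,-170,0,-0.008,-0.128, 10,220.6,-104,-170,0,-0.008,-0.128]'
python3 plan.py 642 227 25 -3.6 45 11
python3 - <<'E'
from h import *
i=camera("side");j=camera("wrist");cv2.imwrite("pics/c15.png",np.vstack([cv2.resize(i[190:360,140:380],(600,300)),cv2.resize(j[60:330,80:560],(600,280))]))
E
```

```text
time: 66.45
tool_pos: [0.6448, 0.2373, 0.0877]
eef_rot: [-2.356, 0.063, -0.041]
wrist_force: [-0.2, 1.2, -1.0]
gripper_width: 0.0255
t 66.45 tcp [644.8 237.3  87.7] z [ 0.049  0.705 -0.707] x [ 0.998 -0.058  0.011] psi -3.3 w 25.5 F [-0.2  1.2 -1. ] j [-0.07  0.64 -0.12  0.81  0.79  1.55]
[ -2.3  -2.6 -70.4] [ 0.001  0.011 -0.005]
```

View pics/c15.png

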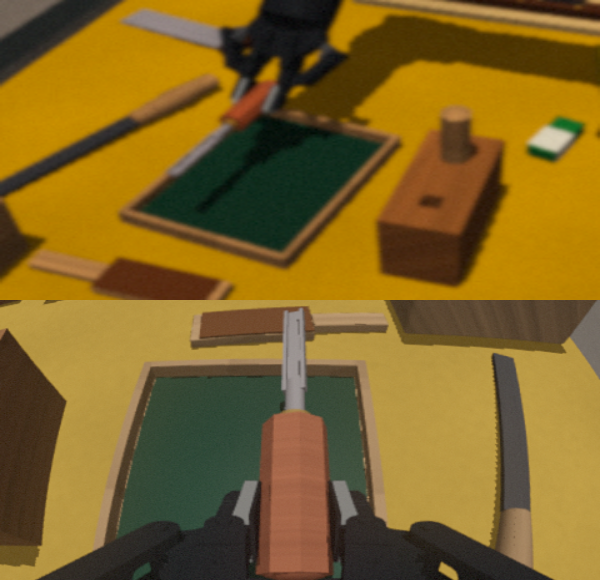

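The red gouge hangs level over the tray, blade towards +y; the pale one is still in the block. I lower it and release.

```bash

python3 -m handwheel '[10,-2.3,-2.6,-20,0,0.011,-0.005, 10,-2.3,-2.6,-40,0,0.011,-0.005, 10,-2.3,-2.6,-55,0,0.011,-0.005, 10,-2.3,-2.6,-64,0,0.011,-0.005, 10,-2.3,-2.6,-69,0,0.011,-0.005, 10,-2.3,-2.6,-70,0,0.011,-0.005, 10,-2.3,-2.6,-70,0,0.011,-0.005, 10,-2.3,-2.6,-70,0,0.011,-0.005, 10,-2.3,-2.6,-70,0,0.011,-0.005, 10,-2.3,-2.6,-70,0,0.011,-0.005]'
python3 plan.py
python3 -m handwheel '[44,0,0,0,0,0,0, 44,0,0,0,0,0,0, 44,0,0,0,0,0,0, 44,0,-5,5,0,0,0, 44,0,-15,15,0,0,0, 44,0,-30,30,0,0,0, 44,0,-50,55,0,0,0, 44,-30,-50,110,0,0,0, 44,-60,-50,165,0,0,0, 60,-90,-50,200,0,0,0]'
python3 plan.py 429.7 261.7 150 4 -45 -60
```

```text
time: 67.8
tool_pos: [0.6419, 0.2345, 0.0162]
eef_rot: [-2.356, 0.076, -0.028]
wrist_force: [-0.6, 0.5, -1.0]
gripper_width: 0.0251
t 67.8 tcp [641.9 234.5  16.2] z [ 0.043  0.705 -0.707] x [ 0.998 -0.063 -0.002] psi -3.6 w 25.1 F [-0.6  0.5 -1. ] j [-0.08  0.73 -0.17  0.68  0.78  1.55]
time: 69.05
tool_pos: [0.5519, 0.1841, 0.2192]
eef_rot: [-2.356, 0.074, -0.033]
wrist_force: [0.3, -0.3, 0.1]
gripper_width: 0.0593
t 69.05 tcp [551.9 184.1 219.2] z [ 0.046  0.705 -0.707] x [ 0.998 -0.064  0.001] psi -3.7 w 59.3 F [ 0.3 -0.3  0.1] j [-0.18  0.39 -0.18  1.12  0.78  1.4 ]
[-125.2  119.9  -26.8] [-1.571 -0.004  0.104]
```

```bash

python3 -m handwheel '[60,-14,13,40,-0.175,0,0.011, 60,-28,26,50,-0.35,-0.001,0.023, 60,-42,40,60,-0.524,-0.001,0.035, 60,-56,53,60,-0.7,-0.002,0.046, 60,-70,67,60,-0.873,-0.002,0.058, 60,-84,80,60,-1.047,-0.003,0.069, 60,-98,93,60,-1.222,-0.003,0.081, 60,-112,107,60,-1.396,-0.004,0.092, 60,-125,120,60,-1.571,-0.004,0.104, 60,-125,120,40,-1.571,-0.004,0.104]' 60
python3 -m handwheel '[60,0,0,-30,0,0,0, 60,0,0,-50,0,0,0, 60,0,0,-67,0,0,0, 60,0,0,-67,0,0,0, 60,0,0,-67,0,0,0, 60,0,0,-67,0,0,0, 60,0,0,-67,0,0,0, 60,0,0,-67,0,0,0, 60,0,0,-67,0,0,0, 60,0,0,-67,0,0,0]'
python3 - <<'E'
from plan import *
s=show();print(*delta([429.7,261.7,150],4,-45,11,s))
i=camera("wrist");cv2.imwrite("pics/w16.png",i)
for d in silhouettes("gouge1_mid","wrist")[:3]:
    m=d["mask"];ys,xs=np.nonzero(m);print(d["confidence"],d["bbox"],xs.mean(),ys.mean())
E
```

```text
time: 70.3
tool_pos: [0.4251, 0.3071, 0.2508]
eef_rot: [2.348, 0.088, 0.024]
wrist_force: [0.3, 0.3, -0.5]
gripper_width: 0.0598
time: 71.55
tool_pos: [0.4268, 0.3045, 0.189]
eef_rot: [2.355, 0.078, 0.032]
wrist_force: [0.5, 0.1, -1.0]
gripper_width: 0.0596
t 71.55 tcp [426.8 304.5 189. ] z [ 0.047 -0.705 -0.707] x [ 0.998  0.066 -0.   ] psi 3.8 w 59.6 F [ 0.5  0.1 -1. ] j [ 0.81  0.81  0.41  1.77 -0.55  2.48]
[  3.5 -50.6 -46.8] [-0.    -0.     0.003]
0.58 [293.2, 150.5, 338.0, 264.6] 315.8570443576189 210.83980694093313
```

```bash

python3 -m handwheel '[60,1,-17,-16,0,0,0, 60,2,-34,-31,0,0,0, 60,3,-46,-43,0,0,0, 60,3.5,-50.5,-47,0,0,0, 60,3.5,-50.5,-47,0,0,0, 10,3.5,-50.5,-47,0,0,0, 10,3.5,-50.5,-47,0,0,0, 10,3.5,-50.5,-47,0,0,0, 10,3.5,-50.5,-47,0,0,0, 10,3.5,-50.5,-47,0,0,0]' 60
python3 -m handwheel '[10,0,0,0,0,0,0, 10,0,0,0,0,0,0, 10,0,0,0,0,0,0, 10,0,0,10,0,0,0, 10,0,0,30,0,0,0, 10,0,0,55,0,0,0, 10,0,0,80,0,0,0, 10,0,0,105,0,0,0, 10,0,0,115,0,0,0, 10,0,0,115,0,0,0]'
python3 plan.py
python3 -m handwheel '[10,-0.1,1.5,-1.2,0.174,0.012,0, 10,-0.2,3.1,-2.2,0.348,0.024,0, 10,-0.3,4.9,-2.8,0.522,0.037,0, 10,-0.5,6.8,-3.2,0.696,0.049,0, 10,-0.6,8.7,-3.2,0.871,0.061,0, 10,-0.7,10.6,-2.8,1.045,0.073,0, 10,-0.9,12.4,-2.2,1.219,0.085,0, 10,-1,14.1,-1.2,1.393,0.097,0, 10,-1.1,15.5,0,1.567,0.11,0, 10,-1.1,15.5,0,1.567,0.11,0]'
python3 plan.py 578 227 90 -3.6 45 11
```

```text
time: 72.9
tool_pos: [0.4305, 0.2544, 0.1425]
eef_rot: [2.356, 0.078, 0.033]
wrist_force: [-1.1, 2.4, 5.4]
gripper_width: 0.0253
time: 74.15
tool_pos: [0.4305, 0.2542, 0.257]
eef_rot: [2.356, 0.078, 0.033]
wrist_force: [0.3, -0.4, -1.3]
gripper_width: 0.0256
t 74.15 tcp [430.5 254.2 257. ] z [ 0.047 -0.705 -0.708] x [0.998 0.066 0.   ] psi 3.8 w 25.6 F [ 0.3 -0.4 -1.3] j [ 0.75  0.68  0.36  1.81 -0.58  2.43]
time: 75.4
tool_pos: [0.428, 0.2675, 0.2537]
eef_rot: [-2.357, -0.072, 0.046]
wrist_force: [1.1, -0.1, -1.1]
gripper_width: 0.0259
t 75.4 tcp [428.  267.5 253.7] z [-0.055  0.704 -0.708] x [ 0.998  0.066 -0.012] psi 3.8 w 25.9 F [ 1.1 -0.1 -1.1] j [-0.03  0.19 -0.36  1.13  0.78  1.43]
[ 150.5  -32.8 -171.5] [ 0.001 -0.012 -0.129]
```

```bash

python3 -m handwheel '[10,35,-8,-5,0,-0.012,-0.03, 10,75,-16,-15,0,-0.012,-0.06, 10,115,-24,-50,0,-0.012,-0.09, 10,150,-33,-100,0,-0.012,-0.129, 10,150.5,-33,-150,0,-0.012,-0.129, 10,150.5,-33,-171,0,-0.012,-0.129, 10,150.5,-33,-171,0,-0.012,-0.129, 10,150.5,-33,-171,0,-0.012,-0.129, 10,150.5,-33,-171,0,-0.012,-0.129, 10,150.5,-33,-171,0,-0.012,-0.129]'
python3 - <<'E'
from plan import *
s=show();print(*delta([578,227,25],-3.6,45,11,s))
j=camera("wrist");cv2.imwrite("pics/w17.png",j[40:360,40:600])
E
```

```text
time: 76.65
tool_pos: [0.5805, 0.2365, 0.0872]
eef_rot: [-2.356, 0.064, -0.041]
wrist_force: [0.1, 0.1, -0.5]
gripper_width: 0.0255
t 76.65 tcp [580.5 236.5  87.2] z [ 0.049  0.705 -0.707] x [ 0.998 -0.058  0.011] psi -3.4 w 25.5 F [ 0.1  0.1 -0.5] j [-0.08  0.54 -0.31  0.73  0.79  1.54]
[ -2.   -1.8 -70. ] [ 0.001  0.011 -0.004]
```

View pics/w17.png

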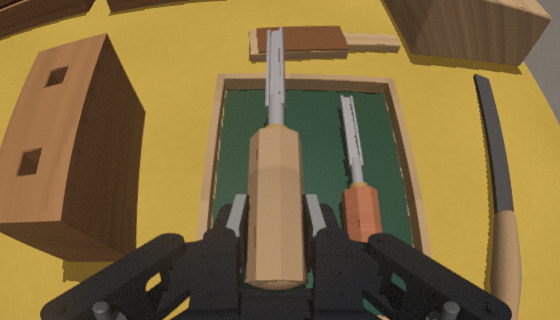

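The red gouge lies flat and lengthwise at (360,170), the pale one is level at (275,200), and both holes are empty. I lower the pale gouge and release.

```bash

python3 -m handwheel '[10,-2,-1.8,-20,0,0.011,-0.004, 10,-2,-1.8,-40,0,0.011,-0.004, 10,-2,-1.8,-55,0,0.011,-0.004, 10,-2,-1.8,-64,0,0.011,-0.004, 10,-2,-1.8,-69,0,0.011,-0.004, 10,-2,-1.8,-70,0,0.011,-0.004, 10,-2,-1.8,-70,0,0.011,-0.004, 10,-2,-1.8,-70,0,0.011,-0.004, 10,-2,-1.8,-70,0,0.011,-0.004, 10,-2,-1.8,-70,0,0.011,-0.004]'
python3 -m handwheel '[44,0,0,0,0,0,0, 44,0,0,0,0,0,0, 44,0,0,0,0,0,0, 44,0,-5,5,0,0,0, 44,0,-15,15,0,0,0, 44,0,-30,30,0,0,0, 44,0,-50,55,0,0,0, 44,-30,-70,110,0,0,0, 44,-60,-90,165,0,0,0, 44,-90,-120,200,0,0,0]'
python3 -m handwheel '[44,-30,-50,20,-0.17,0,0, 44,-60,-100,30,-0.35,0,0, 44,-90,-150,40,-0.52,0,0, 44,-100,-210,40,-0.7,0,0, 44,-100,-270,40,-0.785,0,0, 44,-100,-330,40,-0.785,0,0, 44,-100,-390,40,-0.785,0,0, 44,-100,-450,40,-0.785,0,0, 44,-100,-460,40,-0.785,0,0, 44,-100,-460,40,-0.785,0,0]'
python3 - <<'E'
from plan import *;from m import *
s=show()
t=camera("top");cv2.imwrite("pics/t18.png",t);i=camera("side")
for m,c in comps(t,(0,130,90),(14,255,255),(380,150,428,270),150): print(c.round(1),m.sum(),rect("top",m,.062).round(1),onz("top",c,.062)[:2]*1e3)
for n in("gouge1_mid","gouge2_mid"):
    for d in silhouettes(n,"top")[:2]:
        b=d["bbox"];print(n,round(d["confidence"],2),np.round(b),rect("top",d["mask"],.02).round(1))
for n in "mallet square rasp wax strop oilcan".split():
    for d in silhouettes(n,"top")[:1]:
        ys,xs=np.nonzero(d["mask"]);print(n,round(d["confidence"],2),xs.mean().round(1),ys.mean().round(1))
c=cv2.resize(t[90:290,140:440],(800,533),interpolation=cv2.INTER_CUBIC);cv2.imwrite("pics/c18.png",c)
a=cv2.resize(i[140:220,265:405],(560,320),interpolation=cv2.INTER_CUBIC);b=cv2.resize(i[240:350,180:310],(378,320),interpolation=cv2.INTER_CUBIC)
cv2.imwrite("pics/c18.png",np.vstack([c[:, :],cv2.resize(np.hstack([a,b]),(800,273))])[::1]);
g=cv2.imread("pics/c18.png");cv2.imwrite("pics/c18.png",cv2.resize(g,(595,600)))
E
```

```text
time: 77.95
tool_pos: [0.5778, 0.2347, 0.0162]
eef_rot: [-2.356, 0.075, -0.028]
wrist_force: [-0.7, -0.2, -1.5]
gripper_width: 0.0259
time: 79.2
tool_pos: [0.4872, 0.1142, 0.2186]
eef_rot: [-2.356, 0.072, -0.03]
wrist_force: [1.3, -0.3, -0.5]
gripper_width: 0.0437
time: 80.45
tool_pos: [0.3873, -0.3453, 0.2559]
eef_rot: [-3.139, 0.074, -0.066]
wrist_force: [0.5, 1.1, -0.0]
gripper_width: 0.0443
t 80.45 tcp [ 387.3 -345.3  255.9] z [ 0.042  0.    -0.999] x [ 0.998 -0.047  0.042] psi -2.7 w 44.3 F [ 0.5  1.1 -0. ] j [-0.87  0.23 -0.06  1.25  0.03  0.75]
[400.  167.7] 667 [ 641.7 -214.    98.    56.2  -90. ] [ 643.7693 -212.8298]
[400.7 202.8] 692 [ 550.6 -214.6   98.6   53.9  -84.9] [ 550.2968 -213.3704]
[404.9 239.4] 697 [ 454.2 -221.7   97.4   51.   -86.9] [ 454.2691 -223.1652]
gouge1_mid 0.63 [189. 188. 252. 198.] [584.4 275.8 170.6  27.1  85.6]
gouge1_mid 0.54 [177. 146. 263. 216.] [612.9 278.5 231.5 184.4  86.2]
gouge2_mid 0.92 [191. 166. 250. 178.] [648.6 274.2 170.8  27.   85.9]
gouge2_mid 0.2 [383. 158. 420. 177.] [ 649.4 -220.7  101.5   55.3  -90. ]
mallet 0.74 499.0 178.1
square 0.96 315.8 102.6
rasp 0.67 224.8 113.3
wax 0.73 278.0 268.9
strop 0.91 154.7 171.5
oilcan 0.66 387.3 124.1
```

View pics/c18.png

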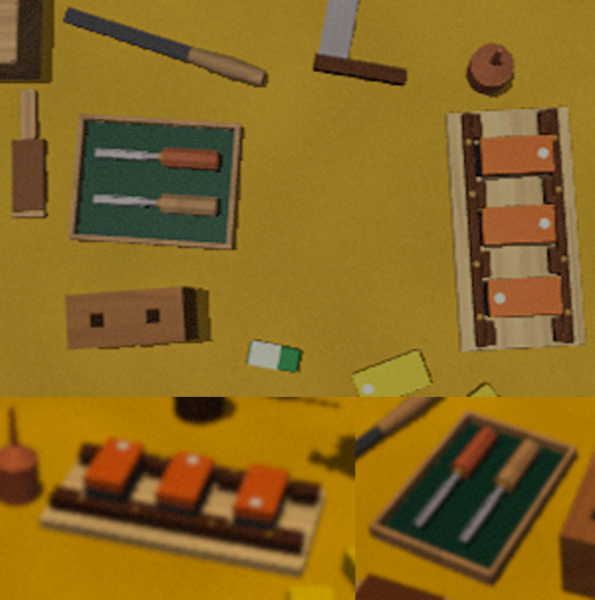

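All three stones lie orange side up and both gouges lie lengthwise in the tray. One last numeric check: heights and tilt of the stone tops from both views.

```bash
python3 - <<'E'
from m import *
t=camera("top");s=camera("side")
def corners(m):
    c=max(cv2.findContours(cv2.resize(m.astype(np.uint8),None,fx=4,fy=4,interpolation=0),0,1)[0],key=cv2.contourArea)
    return cv2.boxPoints(cv2.minAreaRect(c))/4
T=sorted(comps(t,(0,130,90),(14,255,255),(380,150,428,270),150),key=lambda k:k[1][1])
hs=cv2.cvtColor(s,cv2.COLOR_BGR2HSV)
S=sorted([k for k in comps(s,(0,150,130),(14,255,255),(270,140,400,215),80)],key=lambda k:k[1][0])
for a in T:print("T",a[1].round(1),a[0].sum())
for a in S:print("S",a[1].round(1),a[0].sum())
# dots: white blobs give a point on each top face near one end
w=[c for m,c in comps(t,(0,0,120),(180,70,255),(380,155,428,260),3)];v=[c for m,c in comps(s,(0,0,120),(180,120,255),(280,145,380,210),3)]
print("dotsT",np.round(w,1).tolist(),"dotsS",np.round(v,1).tolist())
for a,b in zip(T,S): print(*tri(ray("top",a[1]),ray("side",b[1])))
cv2.imwrite("pics/c19.png",cv2.resize(s[145:215,280:390],None,fx=7,fy=7,interpolation=cv2.INTER_CUBIC))
E
```

```text
T [400.  167.7] 665
T [400.7 202.7] 692
T [404.9 239.4] 699
S [309.  165.5] 246
S [337.  171.1] 281
S [367.4 175.8] 274
dotsT [[413.4, 166.5], [414.1, 202.0], [391.5, 239.7]] dotsS [[313.0, 158.5], [340.5, 164.5], [365.5, 181.0]]
[ 0.6463 -0.2134  0.0551] 3.078371233981452
[ 0.552  -0.2142  0.0558] 2.0535764630863977
[ 0.4555 -0.2241  0.0552] 2.5982103864692565
```

View pics/c19.png

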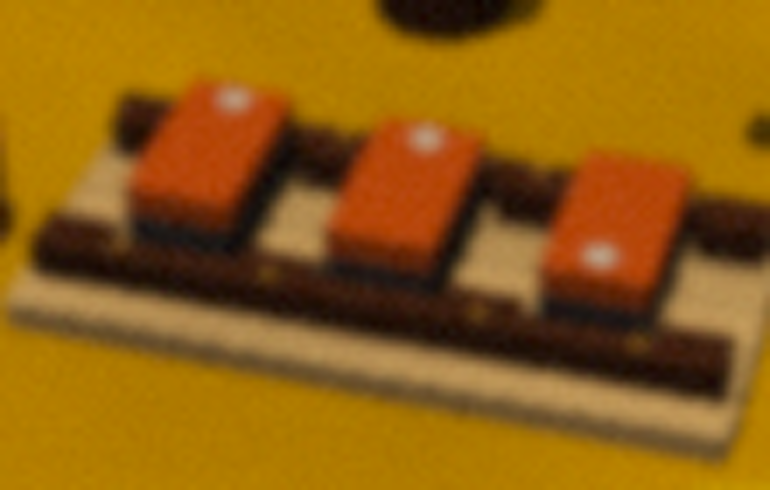

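The three stone tops triangulate to the same height (55.1, 55.8 and 55.2 mm), and every near end is partly hidden behind the rail, so none rides on it. I hand in.

```bash
python3 -c "
from rig import *
print(get_state()['time'],finish_job())"
```

```text
the job is handed in; nothing more can be done
81.05 None
```

I placed all three stones and both gouges and handed the job in at 81 s of the 210 s limit; the rig reports no verdict.

**Stones:** The orange-side-up one was carried straight to its bed. The two grey-side-up ones were each turned over in two quarter turns and set down orange side up. The last pictures show all three flat between the rails, about 0–5 mm from their bed centres (12 allowed). The one on the middle bed is the worst, about 4.5 mm towards +y and touching that rail, but not riding on it.

**Gouges:** The red and pale ones were drawn from the block and lie side by side, lengthwise in the tray. The last check put both within about 35 mm across and 7 mm along of its middle (67 and 35 allowed).

**Everything else:** The mallet, square, rasp, wax, strop and oil can showed less than 2 pixels (about 5 mm) of shift in the top view (40 mm allowed). I did not touch the yellow look-alike stones.

**Checks that disagreed:**
- **Stone heights:** the stone tops triangulated to 55–56 mm where 62 was expected. I put that down to the side faces being counted in the side view; all three agree with each other.
- **Gap to the rail:** the tilted wrist view overstated it by about 4–5 mm, which is why the middle stone ended up against its rail.
- **First height check:** triangulating the first stone early on failed because the arm was still moving, so I discarded that reading.

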